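# Clamp the hose tail onto the glaze pump's outlet

## Robot

A 6-joint arm with a two-finger parallel gripper is mounted at the origin on the work surface. World frame = base frame: x ahead of the robot, y to its left, z up, the work surface at z = 0. Lengths are in mm, angles in rad, forces in N, time in s.
With the tool pointing down it reaches from about 275 to 750 mm from the base axis. Payload 10.2 kg.
Tool frame: the origin (TCP) lies at the very end of the fingers, on their centre line; the grasp point (between the pads) lies 19 mm behind it; z points along the fingers, y is the direction in which the jaws open and shut (so a half turn about z gives the same grasp; the last joint's range is limited). The gripper opens to 85 mm and grips with 20 to 120 N. Pads are 22 mm wide; open, the fingers measure 114 mm over their backs; the gripper's body (76 mm by 85 mm) begins 54 mm behind the grasp point. The pads swing forward as they close: fully open they stand 13 mm farther back than shut.
Start: joints at [1.073, 0.313, 1.498, -0, 1.331, -0.223], TCP at [142.474, 505.304, 231.294] pointing down, gripper open.
Joint ranges: [-2.94, 2.94], [-0.97, 2.17], [0.19, 2.56], [-1.23, 4.37], [0.02, 3.11], [-2.88, 2.88]. Speed limits (rad/s): [2.39, 2.39, 3.01, 3.14, 3.14, 3.14].

## Interface

Orientations are given as a unit quaternion [w, x, y, z].
In Python, from rig import sensors, imaging, ctrl gives the robot as it stands.
- The arm moves only by the shell command python3 -m creep 'ROWS' [FORCE]. ROWS is JSON, a list of rows, each an object with "grip": the finger opening in mm, from 0 to 85.4; "linear": the shift along the tool's x, y, z in mm, a list of three; "rot": the turn, a rotation vector about the tool's x, y, z in rad, a list of three. A call has 1 to 12 rows; each row shifts and turns the commanded pose from where the row before left it, along the tool's axes as they then stand; what a row does not reach is not made up. A row lasts 1/12 s, in which the tool goes at most 41.7 mm and 7.16 degrees, less where a joint would pass 70% of its speed; a pose out of reach is approached as far as the arm can. A call with a gripper value outside its range is refused whole. The fingers move at their own pace and stop on an object; FORCE is the grip in N (left out, the last holds). Time passes only in rows, so rows that do not move let the fingers close. It gives the time, the measured TCP pose, the force and the opening at its end, in the units of the state.
- sensors.sense(): the state, without advancing time (a new reading comes with each control period).
- imaging.capture(name): name is "scene" or "top" or "wrist"; returns (picture, depth): 400x640x3 uint8, red, green, blue; 400x640 float32, mm along the optical axis (not along the pixel's ray), 0 where there is no reading.
- imaging.camera_params(name): a dict with "intrinsics" (3x3 intrinsics, pixels), "R" (3x3) and "t" (3): a world point X has camera coordinates R X + t. Camera axes: x right, y down, z forward; pixel columns grow to the right and rows downward; lengths in mm; the calibration is good to about 2 mm. The wrist camera is an equidistant fisheye: a pixel r from the principal point sees the ray r / f radians off the axis. A picture is of the moment at which its call begins: read the wrist's pose just before it. camera_params takes no time and is no camera call; for the wrist camera it gives the pose at the moment of the call.
- ctrl.finish_job(): hands the job in, once; it reports no verdict.
The state is a dict: "time_s": time; "joints": joint angles; "dq": joint speeds; "tau": joint torques, N m; "eef_pos": TCP position; "ee_rot": TCP orientation; "force": force on the tool from outside, world axes, zero at the start; "wrist_torque": the same for the moment, N m; "grip_width": opening from 0.0 (shut) to 1.0 (fully open).
Only numpy, scipy, OpenCV 4.12 (cv2) and the standard library are available. Lean on these libraries where they do the work, as an engineer would, in place of code of your own. Each camera call takes 0.05 s, during which the arm holds its last target.

## Task

Refit the hose tail to the bakery pump: stand the large hose tail (the fitting with a tube and the same flange size as the pump's outlet) upright on the upright outlet flange so that it drops fully home over the spigot, then close both halves of the hinged clamp ring round the two flanges. Swing the clamp's eye bolt into the slot of the other half's lug with its lever still unfolded, and fold the lever fully over along the ring so that the clamp is latched tight; leave the two other fittings where they stand.

Things in the scene. Friction and masses are not known exactly. Their poses are not given: they have to be found in the camera images.
- hose_tail: Loose stainless hose tail to be fitted, upright: round flange 64 mm across, 6 mm thick at the bottom; above it a barbed tube 30 mm across from 14 mm up to its open top at 64 mm. About 0.3 kg. Origin: centre of the flange's underside, z up. The underside has a recess 42 mm across, 4 mm deep, for the spigot. Starts on the bench in one of three places, swapped with small_tail and blank_cap.
- small_tail: Loose, not wanted: the same kind of hose tail but smaller, flange 50 mm across, tube 22 mm across, 64 mm tall. Origin: centre of its underside. To be left where it is (within 40 mm).
- blank_cap: Loose, not wanted: a blanking cap, a flange disc 64 mm across without a tube, with a round pull knob 28 mm across, 38 mm tall in all. Origin: centre of its underside. To be left where it is (within 40 mm).
- pump: The fixed pump, a round steel casing with an upright outlet on top and a motor. Origin on the bench under the outlet's axis; x points along the pump to its motor, z up. Casing top 155 mm above the bench, motor top 148 mm, from x 104 to 355 mm, a box on it to 174 mm at x 145 to 235 mm. Below the outlet a capped inlet sticks out to x -90 mm, its top at 125 mm.
- outlet_face (a point): Centre of the upper face of the pump's outlet flange (64 mm across, 6 mm thick), 190 mm above the bench. Axes as the pump: x to the motor, z up, y to the left of x seen from above. A black rubber spigot 38.6 mm across, its chamfered top 35 mm across, rises 3.5 mm above this face. The origin of the seated hose tail comes here. Below is a 51 mm neck.
- clamp_pin (a point): The vertical hinge pin (fixed to the pump) about which both clamp halves swing, 46 mm to +x of the outlet axis, at the height of the outlet face.
- bolt_half (a joint): Clamp half on the -y side, carrying the eye bolt: 0 is closed at its stop, grows as it swings open, to 1.25 rad; starts 0.7 to 1.0. Stiff hinge (0.1 N m), stays where it is left. Aluminium half ring, 80 mm outside, reaching 12.5 mm above and below the outlet face, a forked lug at its free end. Its groove goes round both flanges only when the hose tail is fully home.
- bolt_half_lug (a point): Point near the middle of the flat outer face of the bolt half's lug (the face turned away from the other half; 30 mm long, 25 mm tall), 100 mm from the pin. With the clamp closed it is at x -52, y -21, z 0 mm in the outlet_face frame. Its axes: those of outlet_face turned with the half.
- slot_half (a joint): Angle of the other clamp half, on the +y side, the mirror image, whose lug has the open slot for the bolt: 0 is fully closed, growing as it opens, up to 1.25 rad; starts 0.7 to 1.0. Same stiffness; stays where it is left.
- slot_half_lug (a point): The same point on the slot half: with the clamp closed it is at x -52, y +21, z 0 mm in the outlet_face frame. The cam of the lever bears on this face when latched; the slot runs through the lug at mid-height (13 mm tall) and is open towards -x, its outer end at x -65 mm.
- bolt_pivot (a point): Vertical pivot of the eye bolt on the bolt half's lug; with the clamp closed at x -58, y -14, z 0 mm in the outlet_face frame.
- eye_bolt (a joint): Eye bolt (9 mm thick, 55.6 mm from bolt_pivot to lever_pivot) against the bolt half: 0 is home in the slot, across to +y; grows anticlockwise from above, outward out of the slot, to 1.5 rad; starts 0.75 to 1.15. Stiffness 0.04 N m. The cam at its end passes behind the slot half's lug only if both halves are closed to about 5 mm at the lugs and the lever is unfolded.
- lever_pivot (a point): Vertical pivot of the cam lever at the outer end of the eye bolt. Its y axis points along the bolt away from bolt_pivot.
- cam_lever (a joint): Cam lever against the eye bolt: 0 is unfolded, straight on from the bolt; grows clockwise seen from above; 1.5 rad is its stop, folded along the outside of the slot half, the latched place (past dead centre at 1.33). Starts 0 to 0.25. Stiffness 0.25 N m plus the cam's squeeze; stays where it is left.
- lever_grip (a point): Point on the middle of the steel lever bar, 38 mm from lever_pivot. Its y axis points along the lever away from the pivot, z up. The bar is 8 mm thick (x) and 20 mm tall (10 mm above and below this point), from 10 to 86 mm from the pivot; beyond 48 mm it bends 10 degrees towards its -x side. The round cam at the pivot is 28 mm across and 7 mm off-centre.
Mind the look-alikes: they are no part of the job. What is shaped like the hose_tail but red or turquoise is not meant.

How it is judged:
By the outcome, as a careful person would: the job done as asked, in the order asked, and still so for the second after the job is handed in, with the robot touching nothing.
It also fails if it takes over 72 s, if anything falls off the work surface, if the arm or the gripper's body presses on something with over 40 N, if the wrist force passes 120 N, or if a joint passes its speed limit or range.

## Working session

There is one attempt and no reset: what is moved stays moved. The work goes in short steps, Python scripts to look and compute and a shell command to move; the robot and the scene stay as the last step left them, time stands still between calls to the robot, and variables do not carry over. Pictures are saved under pics/ and viewed, and the job is handed in when it is done.

```bash
ls; mkdir -p pics; python3 - <<'E'
from rig import sensors, imaging
import cv2
print(sensors.sense())
for n in ("scene","top","wrist"):
    p=imaging.camera_params(n); print(n,p)
    im,d=imaging.capture(n)
    cv2.imwrite(f"pics/{n}0.png",im[:,:,::-1])
    import numpy as np; np.savez(f"pics/{n}0.npz",im=im,d=d,K=p["intrinsics"],R=p["R"],t=p["t"])
E
```

```text
pics
{'time_s': 0.0, 'joints': array([ 1.07263842e+00,  3.13506088e-01,  1.49842307e+00, -7.41844339e-07,
        1.33100972e+00, -2.23413560e-01]), 'dq': array([-0.00021294,  0.00171619,  0.00063803,  0.00038461,  0.00060154,
       -0.00087847]), 'tau': array([-1.68190341e-03, -4.12250876e+01, -2.59744209e+01, -3.12065185e-04,
        4.05482599e-03,  1.61137058e-05]), 'eef_pos': array([142.32797301, 505.0768907 , 230.71165554]), 'ee_rot': array([-2.37278013e-04,  1.36940401e-01,  9.90579060e-01, -6.29904435e-04]), 'force': array([-0.0173874 ,  0.12249847,  0.22719079]), 'wrist_torque': array([-0.02224938, -0.05642925, -0.01751529]), 'grip_width': 1.0011745997983765}
scene {'intrinsics': array([[394.37761673,   0.        , 310.14609004],
       [  0.        , 394.37761673, 204.51613891],
       [  0.        ,   0.        ,   1.        ]]), 'R': array([[-0.80023969,  0.59962466, -0.00816745],
       [ 0.50200376,  0.66238347, -0.55609385],
       [-0.3280376 , -0.44910846, -0.83107937]]), 't': array([ 462.44694975,  -82.06836314, 1042.43681834])}
top {'intrinsics': array([[375.72059091,   0.        , 317.54749896],
       [  0.        , 375.72059091, 200.58079622],
       [  0.        ,   0.        ,   1.        ]]), 'R': array([[ 1.56951571e-03, -9.99871206e-01, -1.59720887e-02],
       [-9.94618821e-01,  9.36839544e-05, -1.03602089e-01],
       [ 1.03590242e-01,  1.60487451e-02, -9.94490573e-01]]), 't': array([-106.76409133,  465.97847392,  892.72744666])}
wrist {'intrinsics': array([[309.70691629,   0.        , 325.88678206],
       [  0.        , 309.70691629, 198.35494258],
       [  0.        ,   0.        ,   1.        ]]), 'R': array([[ 2.71321935e-01,  9.62488596e-01, -3.31579459e-04],
       [ 9.12950632e-01, -2.57248240e-01,  3.16771978e-01],
       [ 3.04804118e-01, -8.62499016e-02, -9.48501663e-01]]), 't': array([-524.44622337,  -40.26860209,  379.99263017])}
```

View pics/scene0.png

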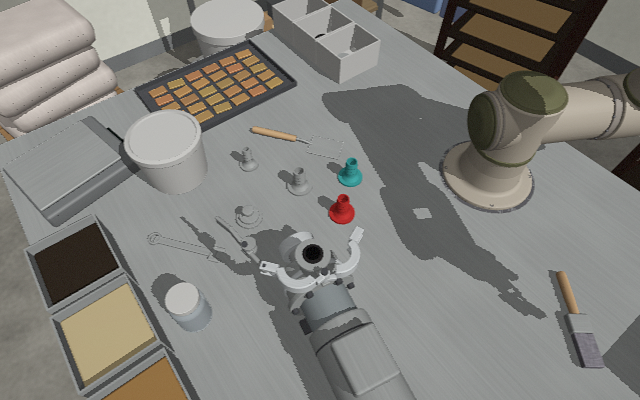

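View pics/top0.png

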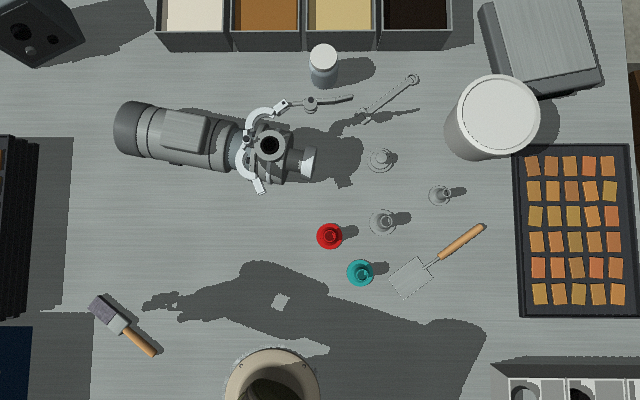

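View pics/wrist0.png

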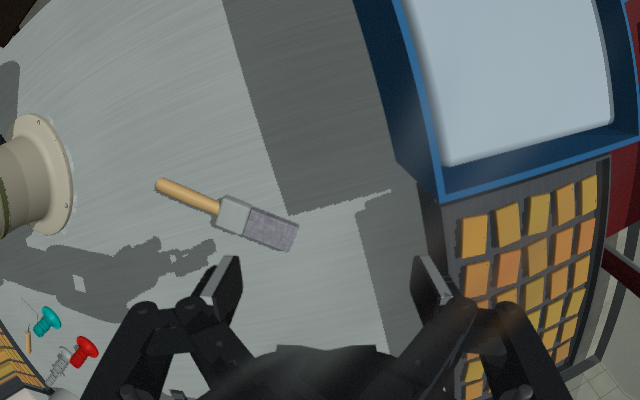

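```bash
cat > h.py <<'E'
import numpy as np, cv2
from rig import sensors, imaging
def cap(n,tag):
    p=imaging.camera_params(n); im,d=imaging.capture(n)
    np.savez(f"pics/{n}{tag}.npz",im=im,d=d,K=p["intrinsics"],R=p["R"],t=p["t"]); return ld(n+tag)
def ld(f):
    z=np.load(f"pics/{f}.npz"); return {k:z[k] for k in z.files}
def ray(D,u,v,fish=False):
    K=D['K']; x=(u-K[0,2])/K[0,0]; y=(v-K[1,2])/K[1,1]
    if fish:
        r=np.hypot(x,y); d=np.array([x/r*np.sin(r),y/r*np.sin(r),np.cos(r)])
    else: d=np.array([x,y,1.])
    return -D['R'].T@D['t'], D['R'].T@d
def onz(D,u,v,z,fish=False):
    o,d=ray(D,u,v,fish); return o+d*(z-o[2])/d[2]
def dep(D,u,v,fish=False):
    z=D['d'][int(round(v)),int(round(u))]; 
    o,d=ray(D,u,v,fish)
    c=d@D['R'][2]; return o+d*z/c
def proj(D,X):
    c=D['R']@np.asarray(X,float)+D['t']; return (D['K']@(c/c[2]))[:2]
def cloud(D):
    v,u=np.mgrid[0:400,0:640]; K=D['K']; z=D['d'].astype(float)
    c=np.stack([(u-K[0,2])/K[0,0]*z,(v-K[1,2])/K[1,1]*z,z],-1)
    return (c-D['t'])@D['R']
def crop(D,x0,y0,x1,y1,s,name):
    im=D['im'][y0:y1,x0:x1,::-1]
    cv2.imwrite(f"pics/{name}.png",cv2.resize(im,None,fx=s,fy=s,interpolation=cv2.INTER_CUBIC))
E
python3 - <<'E'
from h import *
T=ld("top0");S=ld("scene0")
crop(T,220,80,470,260,3.2,"tc0"); crop(S,210,130,410,310,3.3,"sc0")
P=cloud(T)
for n,(u,v) in dict(a=(382,222),b=(440,195),c=(380,158),out=(270,147),bench=(330,300)).items():
    print(n,P[v,u].round(1), T['d'][v,u])
C=cloud(S)
for (u,v) in [(298,180),(248,158),(248,215),(313,255),(400,215)]: print(C[v,u].round(1))
E
```

```text
a [ 412.9 -258.6   47. ] 884.577
b [ 476.7 -396.1   48.5] 887.5155
c [ 568.1 -257.7   38.3] 909.39374
out [557.  -13.1 193.3] 757.9444
bench [ 225.6 -136.7    1.7] 912.1711
[ 424.5 -254.6   42.2]
[ 484.1 -395.5   36.9]
[ 575.6 -250.2   29. ]
[565.   -6.1 194.5]
[269.2 -41.9  -1.1]
```

```bash
python3 -m creep --help 2>&1 | head -20
```

```text
invalid input: not JSON, or not a number
```

View pics/tc0.png

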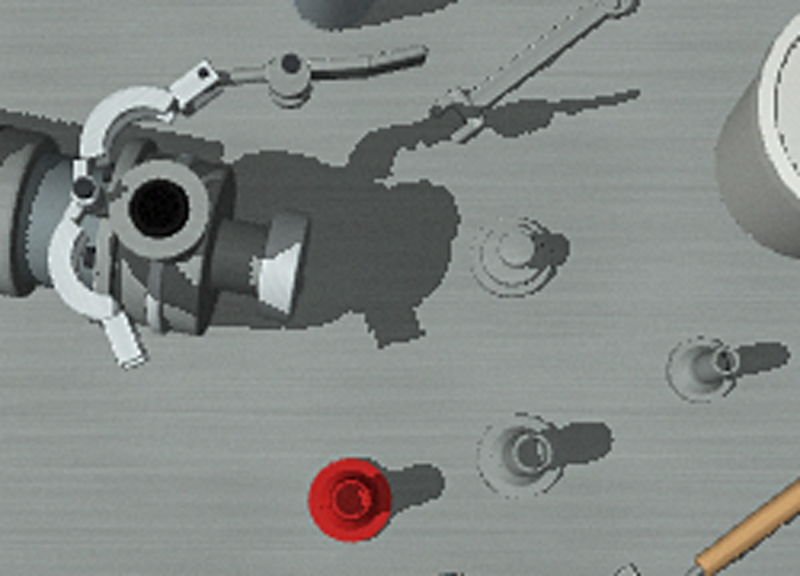

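View pics/sc0.png

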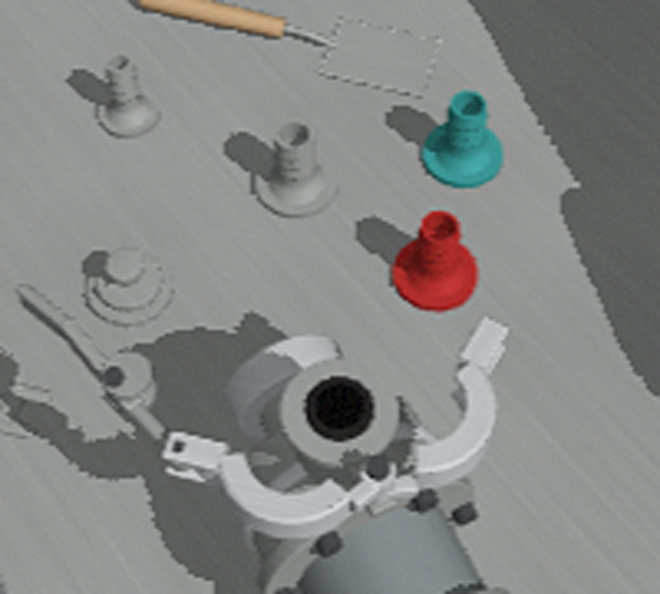

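```bash
python3 - <<'E'
from h import *
T=ld("top0");S=ld("scene0")
P=cloud(T);C=cloud(S)
def f(n,u,v,z): 
    a=(u/3.2+220-.5*0,v/3.2+80); print(n,'top',onz(T,*a,z).round(1),P[int(a[1]),int(a[0])].round(0))
def g(n,u,v,z):
    a=(u/3.3+210,v/3.3+130); print(n,'scn',onz(S,*a,z).round(1),C[int(a[1]),int(a[0])].round(0))
f('tail',531,453,64); g('tail',293,135,64)
f('tailbase',520,455,5); g('tailbase',296,188,5)
f('out',160,210,193); g('out',339,408,193)
f('pin',84,188,205); g('pin',376,468,205)
f('bpiv',205,70,203); g('bpiv',182,450,203)
f('lpiv',290,64,203); g('lpiv',114,376,203)
f('lend',426,54,200); g('lend',25,290,200)
f('lmid',340,72,200)
f('slot lug end',133,362,200); g('',500,328,200)
# flange by depth: points with z 187..193.. near outlet, both clouds
for n,Q in (('top',P),('scn',C)):
    m=(np.abs(Q[...,2]-190)<4)&(np.hypot(Q[...,0]-560,Q[...,1]+10)<40)
    print(n,m.sum(),np.median(Q[m],0), Q[m].min(0),Q[m].max(0))
    m=(np.abs(Q[...,2]-202.5)<6)&(np.hypot(Q[...,0]-560,Q[...,1]+10)<180)
    print(m.sum(),np.median(Q[m][:,2]))
E
```

```text
tail top [ 413.1 -265.1   64. ] [ 415. -266.   44.]
tail scn [ 415.7 -262.3   64. ] [ 409. -275.   50.]
tailbase top [ 414.4 -266.4    5. ] [ 413. -259.   47.]
tailbase scn [ 418.6 -257.4    5. ] [ 424. -253.   18.]
out top [560. -13. 193.] [560. -13. 197.]
out scn [563.3  -9.1 193. ] [564. -11. 193.]
pin top [571.   32.9 205. ] [572.  33. 209.]
pin scn [572.4  34.5 205. ] [574.  34. 208.]
bpiv top [647.4 -41.5 203. ] [649. -41. 203.]
bpiv scn [646.2 -35.  203. ] [646. -35. 204.]
lpiv top [651.  -95.1 203. ] [651. -94. 204.]
lpiv scn [651.6 -93.6 203. ] [652. -95. 204.]
lend top [ 658.3 -180.8  200. ] [ 738. -197.    3.]
lend scn [ 662.5 -172.6  200. ] [ 663. -174.  201.]
lmid top [ 646.8 -126.5  200. ] [ 649. -126.  196.]
slot lug end top [462.5   1.3 200. ] [465.   5. 183.]
 scn [464.7   8.2 200. ] [466.   8. 202.]
top 630 [561.19143259 -11.0684406  190.90878703] [530.2599638  -43.09968872 186.54913618] [593.41750293  28.75038044 193.98203002]
1186 202.6850225395566
scn 844 [564.2276311   -8.24564544 190.15705662] [530.4794024  -42.38737963 186.01989689] [594.33212159  21.32329357 193.9762445 ]
1492 201.77576322403746
```

```bash
cat >> h.py <<'E'
from scipy.spatial.transform import Rotation as Ro
def pose(s=None):
    s=s or sensors.sense(); q=s['ee_rot']; return np.array(s['eef_pos']),Ro.from_quat([q[1],q[2],q[3],q[0]])
def to(p,yaw=None,tilt=None,frm=None):
    """tool-frame shift (and turn) from measured pose (or frm) to world p; yaw=angle (deg) of tool x axis in world, pointing down"""
    p0,R0=frm if frm else pose()
    out=R0.inv().apply(np.array(p,float)-p0)
    if yaw is None: return out.round(1),None
    a=np.radians(yaw); R1=Ro.from_matrix(np.array([[np.cos(a),np.sin(a),0],[np.sin(a),-np.cos(a),0],[0,0,-1]]).T)
    return out.round(1),(R0.inv()*R1).as_rotvec().round(4)
def yawdeg():
    R=pose()[1].as_matrix(); return np.degrees(np.arctan2(R[1,0],R[0,0]))
E
python3 - <<'E'
from h import *
W=ld("wrist0"); print("cam",-W['R'].T@W['t'], yawdeg())
print("cam in tool",pose()[1].inv().apply(-W['R'].T@W['t']-pose()[0]))
print(to([360,160,231],164.2)); p,R=pose()
print(R.inv().apply(np.array([414.4,-263.7,150])-np.array([360,160,231])))
E
```

```text
cam [ 63.23369153 527.18880922 373.00571068] 164.2542343141204
cam in tool [  82.19933663   -0.38385082 -142.10497509]
(array([-3.031e+02, -2.731e+02,  1.000e-01]), array([-0.0009, -0.0002,  0.0009]))
[-167.35506854 -392.96324109   81.32786843]
```

```bash
python3 -m creep '[{"grip":85,"linear":[-25.3,-22.8,0],"rot":[0,0,0]},{"grip":85,"linear":[-25.3,-22.8,0],"rot":[0,0,0]},{"grip":85,"linear":[-25.3,-22.8,0],"rot":[0,0,0]},{"grip":85,"linear":[-25.3,-22.8,0],"rot":[0,0,0]},{"grip":85,"linear":[-25.3,-22.8,0],"rot":[0,0,0]},{"grip":85,"linear":[-25.3,-22.8,0],"rot":[0,0,0]},{"grip":85,"linear":[-25.3,-22.8,0],"rot":[0,0,0]},{"grip":85,"linear":[-25.3,-22.8,0],"rot":[0,0,0]},{"grip":85,"linear":[-25.3,-22.8,0],"rot":[0,0,0]},{"grip":85,"linear":[-25.3,-22.8,0],"rot":[0,0,0]},{"grip":85,"linear":[-25.3,-22.8,0],"rot":[0,0,0]},{"grip":85,"linear":[-25.3,-22.8,0],"rot":[0,0,0]}]' 60
python3 -c "
from h import *
print(to([414.4,-263.7,140],164.25))"
```

```text
time_s: 1.15
eef_pos: [360.9, 158.0, 231.3]
ee_rot: [0.0, 0.137, 0.991, 0.0]
force: [-0.0, 0.5, -0.0]
grip_width: 0.993
(array([-165.9, -391.4,   91.3]), array([0.0001, 0.0001, 0.    ]))
```

```bash
python3 -m creep '[{"grip":85,"linear":[-13.8,-32.6,7.6],"rot":[0,0,0]},{"grip":85,"linear":[-13.8,-32.6,7.6],"rot":[0,0,0]},{"grip":85,"linear":[-13.8,-32.6,7.6],"rot":[0,0,0]},{"grip":85,"linear":[-13.8,-32.6,7.6],"rot":[0,0,0]},{"grip":85,"linear":[-13.8,-32.6,7.6],"rot":[0,0,0]},{"grip":85,"linear":[-13.8,-32.6,7.6],"rot":[0,0,0]},{"grip":85,"linear":[-13.8,-32.6,7.6],"rot":[0,0,0]},{"grip":85,"linear":[-13.8,-32.6,7.6],"rot":[0,0,0]},{"grip":85,"linear":[-13.8,-32.6,7.6],"rot":[0,0,0]},{"grip":85,"linear":[-13.8,-32.6,7.6],"rot":[0,0,0]},{"grip":85,"linear":[-13.8,-32.6,7.6],"rot":[0,0,0]},{"grip":85,"linear":[-13.8,-32.6,7.6],"rot":[0,0,0]}]'
python3 -c "
from h import *
print(pose()[0])
W=cap('wrist','1'); cv2.imwrite('pics/wrist1.png',W['im'][:,:,::-1])
S=cap('scene','1'); crop(S,210,80,410,260,3.3,'sc1')"
```

```text
time_s: 2.15
eef_pos: [413.4, -263.7, 139.5]
ee_rot: [-0.0, 0.137, 0.991, 0.0]
force: [1.3, 0.6, -0.5]
grip_width: 0.997
[ 413.42752799 -263.65959758  139.50640757]
```

View pics/wrist1.png

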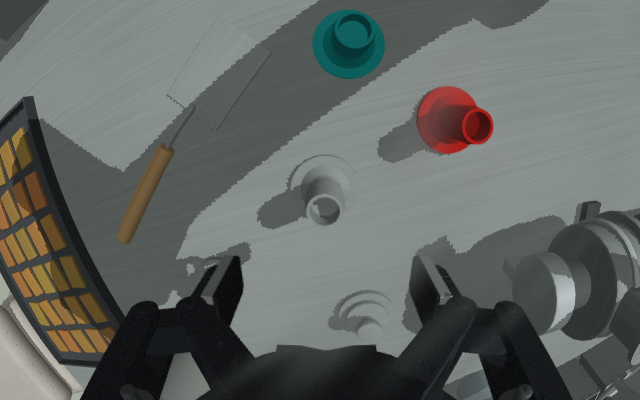

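```bash
python3 -c "
from h import *
W=ld('wrist1')
crop(W,270,140,380,250,6,'wc1')
print(onz(W,324,210,64,True),onz(W,321,184,6,True))"
```

```text
[ 412.77551542 -265.13574895   64.        ] [ 408.24244876 -267.02030078    6.        ]
```

View pics/wc1.png

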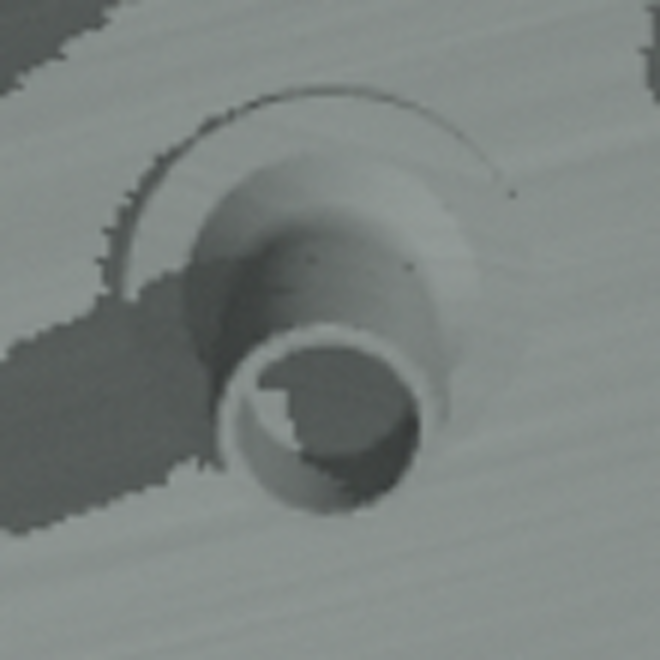

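```bash
python3 -c "
from h import *
print(to([413.2,-264.9,30],164.25))"
```

```text
(array([  0.2,   0.6, 108.6]), array([ 0.0001, -0.0011, -0.0038]))
```

```bash
python3 -m creep '[{"grip":85,"linear":[0,-0.8,27],"rot":[0,0,0]},{"grip":85,"linear":[0,0,27],"rot":[0,0,0]},{"grip":85,"linear":[0,0,27],"rot":[0,0,0]},{"grip":85,"linear":[0,0,27],"rot":[0,0,0]},{"grip":20,"linear":[0,0,0],"rot":[0,0,0]},{"grip":20,"linear":[0,0,0],"rot":[0,0,0]},{"grip":20,"linear":[0,0,0],"rot":[0,0,0]},{"grip":20,"linear":[0,0,0],"rot":[0,0,0]},{"grip":20,"linear":[0,0,0],"rot":[0,0,0]},{"grip":20,"linear":[0,0,0],"rot":[0,0,0]}]' 60
```

```text
time_s: 3.08
eef_pos: [414.2, -263.4, 34.0]
ee_rot: [0.001, 0.137, 0.991, -0.001]
force: [-1.4, 0.2, 7.6]
grip_width: 0.335
```

```bash
python3 -m creep '[{"grip":15,"linear":[0,0,0],"rot":[0,0,0]},{"grip":15,"linear":[0,0,-34],"rot":[0,0,0]},{"grip":15,"linear":[0,0,-34],"rot":[0,0,0]},{"grip":15,"linear":[0,0,-34],"rot":[0,0,0]},{"grip":15,"linear":[0,0,-34],"rot":[0,0,0]},{"grip":15,"linear":[0,0,-34],"rot":[0,0,0]},{"grip":15,"linear":[0,0,-34],"rot":[0,0,0]},{"grip":15,"linear":[0,0,-34],"rot":[0,0,0]},{"grip":15,"linear":[0,0,0],"rot":[0,0,0]}]' 60
python3 -c "
from h import *
p,R=pose(); print(R.inv().apply(np.array([560,-13,260])-p))
W=cap('wrist','2'); cv2.imwrite('pics/wrist2.png',W['im'][:,:,::-1])"
```

```text
time_s: 3.83
eef_pos: [414.7, -263.7, 277.3]
ee_rot: [0.005, 0.137, 0.991, -0.004]
force: [0.0, -1.6, -2.2]
grip_width: 0.337
[-71.6874477  280.84914974  16.32397891]
```

View pics/wrist2.png

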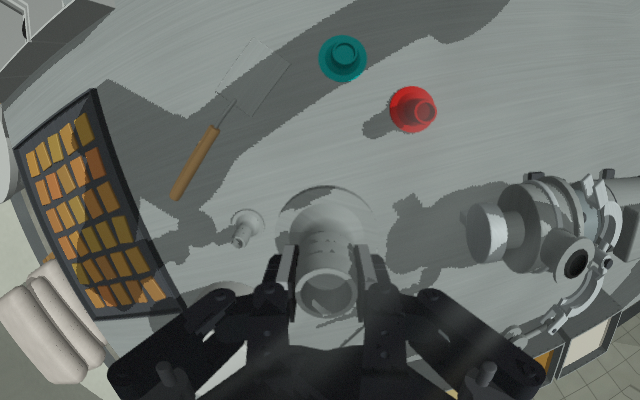

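```bash
python3 -m creep '[{"grip":15,"linear":[-8,31.2,0],"rot":[0,0,0]},{"grip":15,"linear":[-8,31.2,0],"rot":[0,0,0]},{"grip":15,"linear":[-8,31.2,0],"rot":[0,0,0]},{"grip":15,"linear":[-8,31.2,0],"rot":[0,0,0]},{"grip":15,"linear":[-8,31.2,0],"rot":[0,0,0]},{"grip":15,"linear":[-8,31.2,0],"rot":[0,0,0]},{"grip":15,"linear":[-8,31.2,0],"rot":[0,0,0]},{"grip":15,"linear":[-8,31.2,0],"rot":[0,0,0]},{"grip":15,"linear":[-8,31.2,0],"rot":[0,0,0]},{"grip":15,"linear":[0,0,0],"rot":[0,0,0]},{"grip":15,"linear":[0,0,0],"rot":[0,0,0]}]' 60
python3 -c "
from h import *
p,R=pose(); print(R.inv().apply(np.array([560,-13,260])-p),R.as_matrix().round(4))
W=cap('wrist','3'); cv2.imwrite('pics/wrist3.png',W['im'][:,:,::-1])
S=cap('scene','3'); crop(S,210,130,410,310,3.3,'sc3')
T=cap('top','3'); crop(T,220,80,420,260,3.3,'tc3')"
```

```text
time_s: 4.8
eef_pos: [558.6, -10.6, 268.5]
ee_rot: [-0.001, 0.136, 0.991, 0.0]
force: [-0.4, 0.1, -2.8]
grip_width: 0.332
[-1.99703048 -1.98117106  8.49268948] [[-9.632e-01  2.689e-01 -2.800e-03]
 [ 2.689e-01  9.632e-01  6.000e-04]
 [ 2.900e-03 -2.000e-04 -1.000e+00]]
```

View pics/wrist3.png

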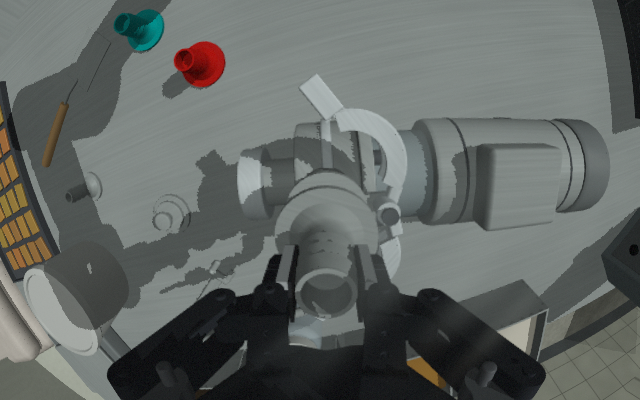

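View pics/sc3.png

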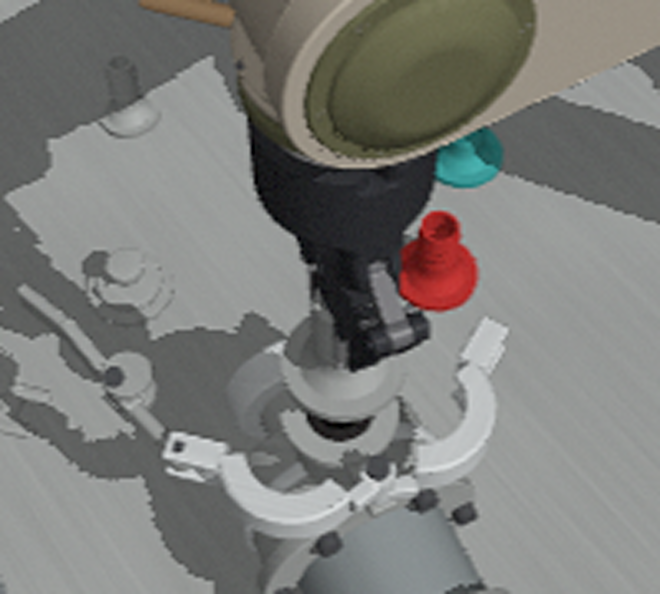

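View pics/tc3.png

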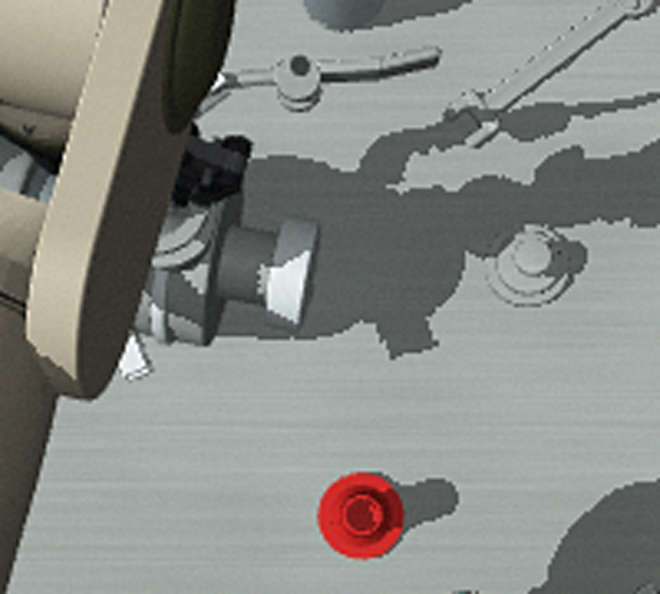

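```bash
python3 -c "
from h import *
def dark(D,u,v,r,th,fish,z,lab):
    g=D['im'].max(2); m=(g<th).astype(np.uint8); k=np.zeros_like(m); cv2.circle(k,(u,v),r,1,-1); m&=k
    n,l,s,c=cv2.connectedComponentsWithStats(m); i=1+s[1:,4].argmax(); cc=np.vstack([q[:,0] for q in cv2.findContours((l==i).astype(np.uint8),0,1)[0]])
    e=cv2.fitEllipse(cc); print(lab,e,s[i],onz(D,*e[0],z,fish).round(1), onz(D,*c[i],z,fish).round(1))
for th in (40,60):
  dark(ld('top0'),270,146,14,th,False,193.5,'top')
  dark(ld('scene0'),313,253,16,th,False,193.5,'scn')
  dark(ld('wrist2'),576,263,16,th,True,193.5,'wr2')
"
python3 -c "
from h import *
W=ld('wrist2');crop(W,540,220,620,300,7,'wc2'); crop(ld('wrist3'),260,150,400,330,4,'wc3')"
```

```text
top ((269.47515869140625, 144.77210998535156), (17.117822647094727, 17.595584869384766), 64.15316009521484) [261 136  18  18 261] [561.6 -12.  193.5] [561.6 -11.9 193.5]
scn ((312.3197937011719, 253.50454711914062), (17.490283966064453, 19.114030838012695), 92.0279541015625) [303 245  20  18 282] [563.9  -9.6 193.5] [563.8  -9.7 193.5]
wr2 ((576.8792724609375, 265.8570861816406), (12.711766242980957, 27.82411003112793), 39.49905014038086) [565 255  23  23 294] [562.6 -12.3 193.5] [562.6 -11.9 193.5]
top ((269.38970947265625, 144.69439697265625), (17.36493492126465, 18.084619522094727), 69.15856170654297) [260 136  19  18 271] [561.7 -11.8 193.5] [561.7 -11.8 193.5]
scn ((312.3175354003906, 253.4753875732422), (18.361669540405273, 19.37125015258789), 94.351318359375) [303 244  20  20 305] [563.9  -9.6 193.5] [563.9  -9.6 193.5]
wr2 ((575.8352661132812, 263.5129089355469), (17.601823806762695, 31.092430114746094), 34.15751647949219) [564 249  24  29 462] [558.3 -14.8 193.5] [558.2 -14.8 193.5]
```

View pics/wc3.png

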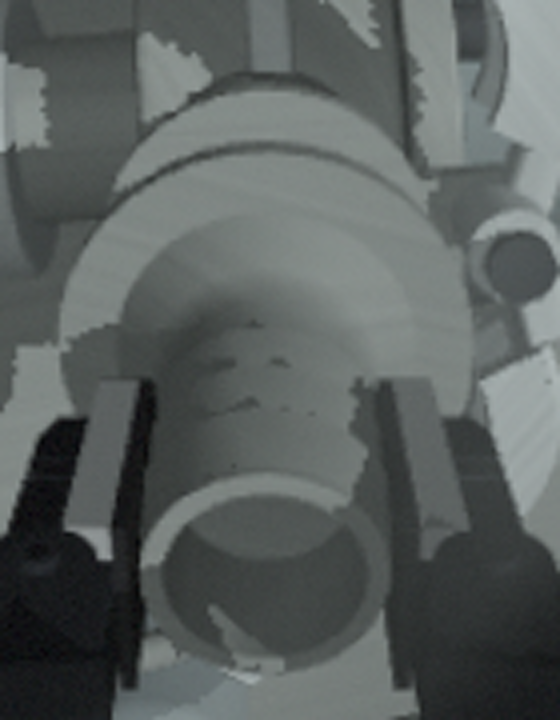

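View pics/wc2.png

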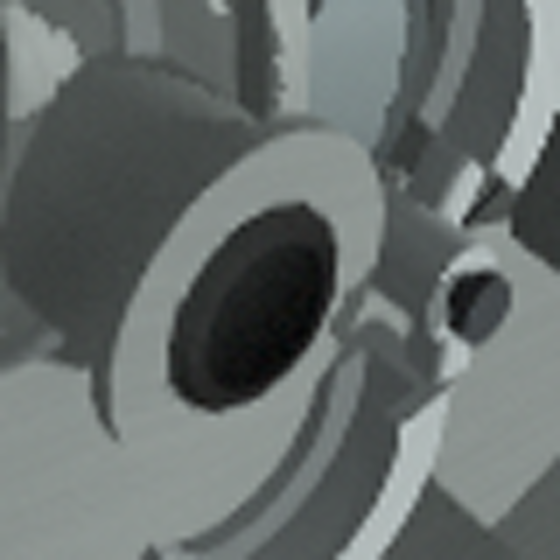

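```bash
python3 -c "
from h import *
from scipy.optimize import least_squares
W=ld('wrist3'); p,R=pose(); print(p)
def fit(pts,z):
    P=np.array([onz(W,260+x/4,150+y/4,z,True)[:2] for x,y in pts])
    r=least_squares(lambda c:np.hypot(*(P-c[:2]).T)-c[2],[560,-12,32]); r2=least_squares(lambda c:np.hypot(*(P-c).T)-32,[560,-12])
    print(z,r.x.round(1),r2.x.round(1),r2.fun.round(1))
tail=[(62,320),(90,240),(160,175),(270,145),(380,185),(440,240),(470,330)]
out=[(115,190),(180,118),(230,95),(270,87),(320,93),(380,130),(435,185)]
for z in (234,237,240,243): fit(tail,z)
for z in (184,190): fit(out,z)
for z in (298,301): print(onz(W,260+267/4,150+568/4,z,True))
"

```

```text
[558.4023369  -12.61948072 269.51878153]
234 [560.7 -11.1  32.3] [560.3 -11. ] [ 0.2 -0.  -0.   0.5 -0.6 -0.   0.5]
237 [559.3 -10.8  31.8] [559.6 -10.8] [-0.2 -0.2  0.   0.6 -0.5 -0.2  0. ]
240 [557.9 -10.4  31.2] [558.9 -10.7] [-0.7 -0.3  0.1  0.8 -0.4 -0.3 -0.4]
243 [556.6 -10.   30.7] [558.2 -10.5] [-1.1 -0.5  0.2  1.  -0.4 -0.4 -0.9]
184 [565.8 -10.5  34.1] [563.4  -9.8] [ 1.1 -0.3 -0.3  0.1  0.1 -1.   1.5]
190 [563.5  -9.9  33.2] [562.2  -9.5] [ 0.6 -0.3 -0.1  0.3  0.2 -1.   1. ]
[557.89622332 -10.22304875 298.        ]
[555.82095668  -9.65591024 301.        ]
```

```bash
python3 -m creep '[{"grip":15,"linear":[-2.9,1.6,0],"rot":[0,0,0]},{"grip":15,"linear":[0,0,9],"rot":[0,0,0]},{"grip":15,"linear":[0,0,9],"rot":[0,0,0]},{"grip":15,"linear":[0,0,9],"rot":[0,0,0]},{"grip":15,"linear":[0,0,8],"rot":[0,0,0]},{"grip":15,"linear":[0,0,0],"rot":[0,0,0]},{"grip":15,"linear":[0,0,0],"rot":[0,0,0]}]' 60
python3 -c "
from h import *
print(pose()[0])
W=cap('wrist','4'); crop(W,230,120,430,300,4,'wc4')
S=cap('scene','4'); crop(S,270,200,350,280,8,'sc4')"
```

```text
time_s: 5.53
eef_pos: [562.0, -11.2, 234.5]
ee_rot: [-0.001, 0.137, 0.991, 0.0]
force: [0.4, -0.6, -2.1]
grip_width: 0.331
[561.97780449 -11.17320937 234.54478432]
```

View pics/wc4.png

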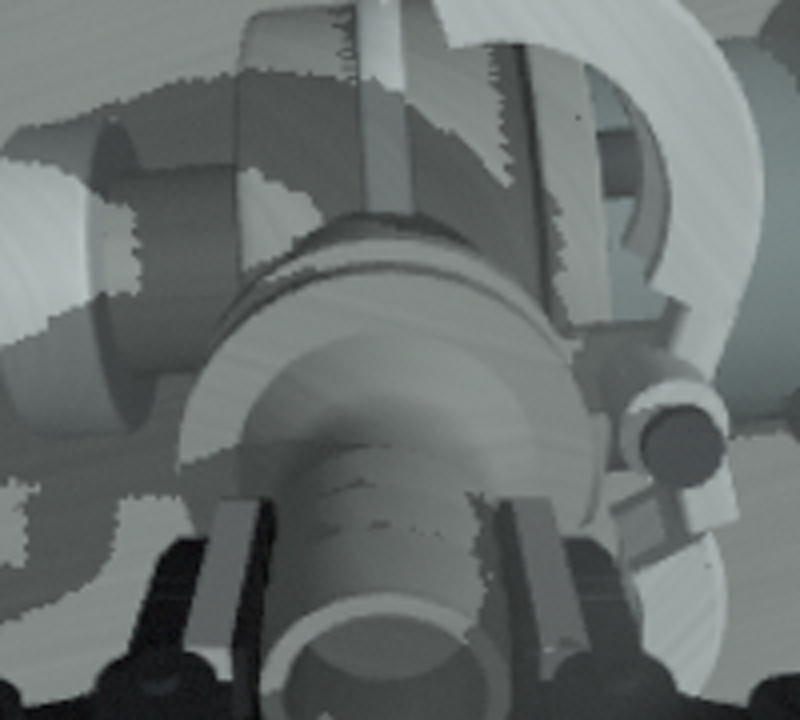

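View pics/sc4.png

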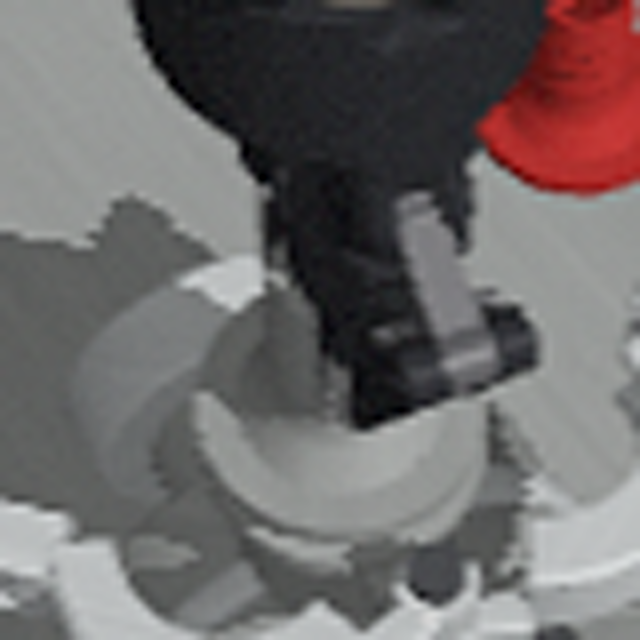

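```bash
python3 -m creep '[{"grip":15,"linear":[0,0,3],"rot":[0,0,0]},{"grip":15,"linear":[0,0,3],"rot":[0,0,0]},{"grip":15,"linear":[0,0,2],"rot":[0,0,0]},{"grip":15,"linear":[0,0,0],"rot":[0,0,0]},{"grip":15,"linear":[0,0,0],"rot":[0,0,0]}]'; python3 -m creep '[{"grip":15,"linear":[0,0,1.5],"rot":[0,0,0]},{"grip":15,"linear":[0,0,1],"rot":[0,0,0]},{"grip":15,"linear":[0,0,0],"rot":[0,0,0]}]'
```

```text
time_s: 6.05
eef_pos: [562.1, -11.1, 227.0]
ee_rot: [-0.0, 0.137, 0.991, 0.0]
force: [0.8, 0.3, -2.9]
grip_width: 0.328
time_s: 6.3
eef_pos: [562.1, -11.2, 224.4]
ee_rot: [-0.0, 0.137, 0.991, 0.0]
force: [0.9, 0.1, -2.3]
grip_width: 0.331
```

```bash
python3 -m creep '[{"grip":15,"linear":[0,0,1.5],"rot":[0,0,0]},{"grip":15,"linear":[0,0,0],"rot":[0,0,0]}]';  python3 -m creep '[{"grip":15,"linear":[0,0,1.5],"rot":[0,0,0]},{"grip":15,"linear":[0,0,0],"rot":[0,0,0]}]';python3 -m creep '[{"grip":15,"linear":[0,0,1.5],"rot":[0,0,0]},{"grip":15,"linear":[0,0,0],"rot":[0,0,0]}]'
```

```text
time_s: 6.47
eef_pos: [562.2, -11.1, 224.1]
ee_rot: [0.0, 0.137, 0.991, -0.0]
force: [-4.0, 0.3, 4.2]
grip_width: 0.335
time_s: 6.63
eef_pos: [562.2, -11.1, 224.0]
ee_rot: [0.001, 0.137, 0.991, -0.0]
force: [-7.8, 0.7, 14.7]
grip_width: 0.335
time_s: 6.8
eef_pos: [562.3, -11.1, 223.9]
ee_rot: [0.002, 0.137, 0.991, -0.0]
force: [-11.1, 2.3, 23.3]
grip_width: 0.33
```

```bash
python3 -c "
from h import *
print(pose()[0],sensors.sense()['wrist_torque'])
W=cap('wrist','5'); crop(W,230,120,430,300,4,'wc5')
S=cap('scene','5'); crop(S,270,200,350,280,8,'sc5')"
```

```text
[562.27183362 -11.1346551  223.90054416] [ 0.25226127  1.80475336 -0.01493173]
```

View pics/wc5.png

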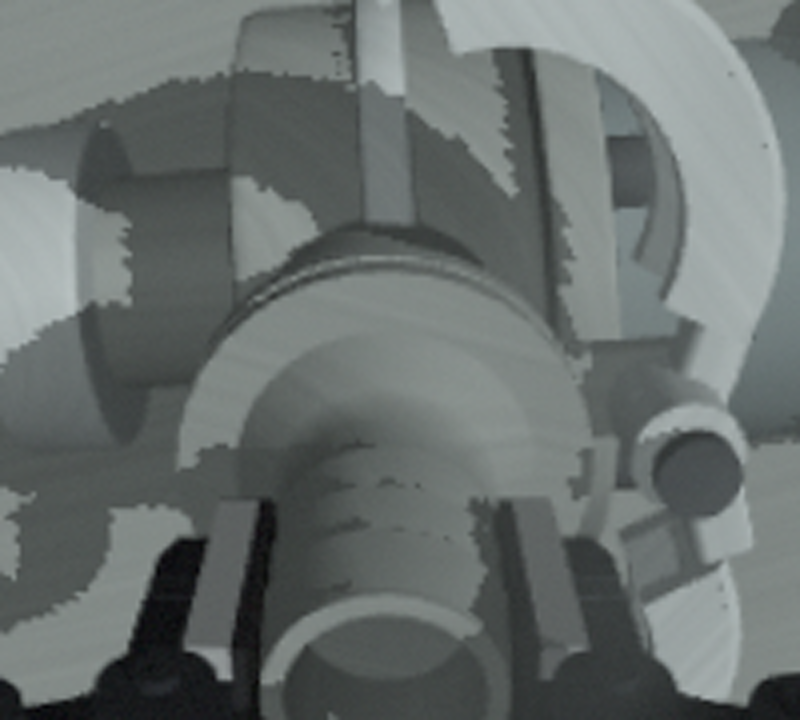

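View pics/sc5.png

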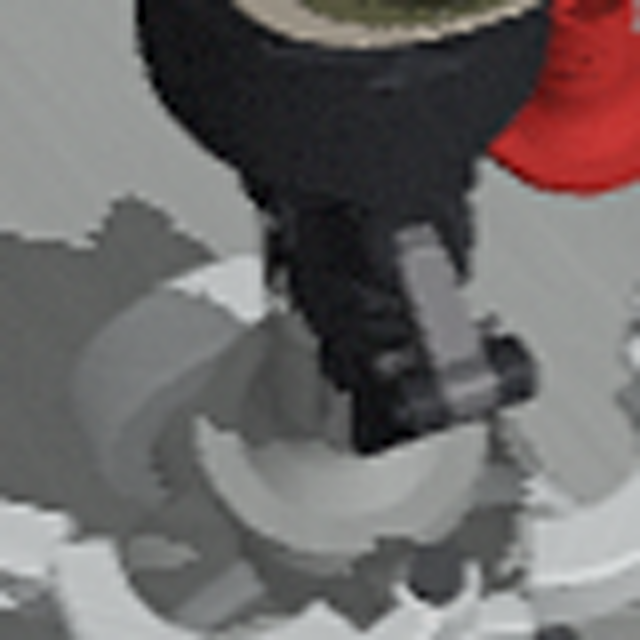

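```bash
for i in 1 2 3; do python3 -m creep '[{"grip":15,"linear":[0.8,0,0],"rot":[0,0,0]},{"grip":15,"linear":[0,0,0],"rot":[0,0,0]}]'; done
```

```text
time_s: 7.07
eef_pos: [562.3, -11.1, 223.9]
ee_rot: [0.003, 0.137, 0.991, -0.0]
force: [-7.4, 0.8, 21.1]
grip_width: 0.336
time_s: 7.23
eef_pos: [562.2, -11.1, 223.9]
ee_rot: [0.004, 0.137, 0.991, -0.0]
force: [-1.6, 0.4, 18.6]
grip_width: 0.332
time_s: 7.4
eef_pos: [562.2, -11.1, 223.9]
ee_rot: [0.005, 0.137, 0.991, -0.001]
force: [4.2, -0.6, 16.7]
grip_width: 0.336
```

```bash
for i in 1 2 ; do python3 -m creep '[{"grip":15,"linear":[0.8,0,-0.5],"rot":[0,0,0]},{"grip":15,"linear":[0,0,0],"rot":[0,0,0]}]'; done;  python3 -c "
from h import *
W=cap('wrist','6'); crop(W,270,150,390,250,6.5,'wc6')"
```

```text
time_s: 7.57
eef_pos: [561.8, -11.1, 224.1]
ee_rot: [0.006, 0.137, 0.991, -0.001]
force: [6.8, -0.3, 12.9]
grip_width: 0.334
time_s: 7.73
eef_pos: [560.8, -10.8, 224.1]
ee_rot: [0.005, 0.137, 0.991, -0.0]
force: [6.4, -1.2, 10.1]
grip_width: 0.331
```

View pics/wc6.png

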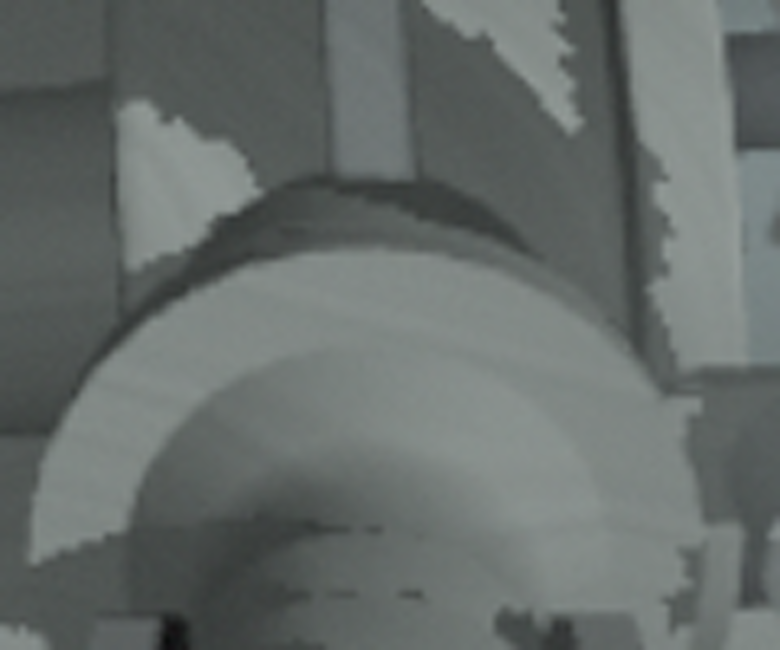

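```bash
for i in 1 2 3; do python3 -m creep '[{"grip":15,"linear":[0.8,0,0],"rot":[0,0,0]},{"grip":15,"linear":[0,0,0],"rot":[0,0,0]}]'; done
```

```text
time_s: 7.95
eef_pos: [560.1, -10.6, 224.2]
ee_rot: [0.005, 0.137, 0.991, -0.0]
force: [7.9, -1.7, 10.1]
grip_width: 0.335
time_s: 8.12
eef_pos: [559.4, -10.4, 224.2]
ee_rot: [0.005, 0.137, 0.991, -0.001]
force: [7.1, -1.7, 10.9]
grip_width: 0.335
time_s: 8.28
eef_pos: [559.0, -10.3, 224.3]
ee_rot: [0.006, 0.137, 0.991, -0.001]
force: [8.7, -1.6, 10.7]
grip_width: 0.336
```

```bash
for i in 1 2; do python3 -m creep '[{"grip":15,"linear":[1,0,0],"rot":[0,0,0]},{"grip":15,"linear":[0,0,0],"rot":[0,0,0]}]'; done; python3 -c "
from h import *
W=cap('wrist','7'); crop(W,270,150,390,250,6.5,'wc7')"
```

```text
time_s: 8.45
eef_pos: [558.5, -10.2, 224.4]
ee_rot: [0.007, 0.137, 0.991, -0.001]
force: [11.1, -1.7, 10.5]
grip_width: 0.332
time_s: 8.62
eef_pos: [557.8, -10.0, 224.6]
ee_rot: [0.007, 0.137, 0.991, -0.001]
force: [11.8, -3.5, 9.5]
grip_width: 0.33
```

View pics/wc7.png

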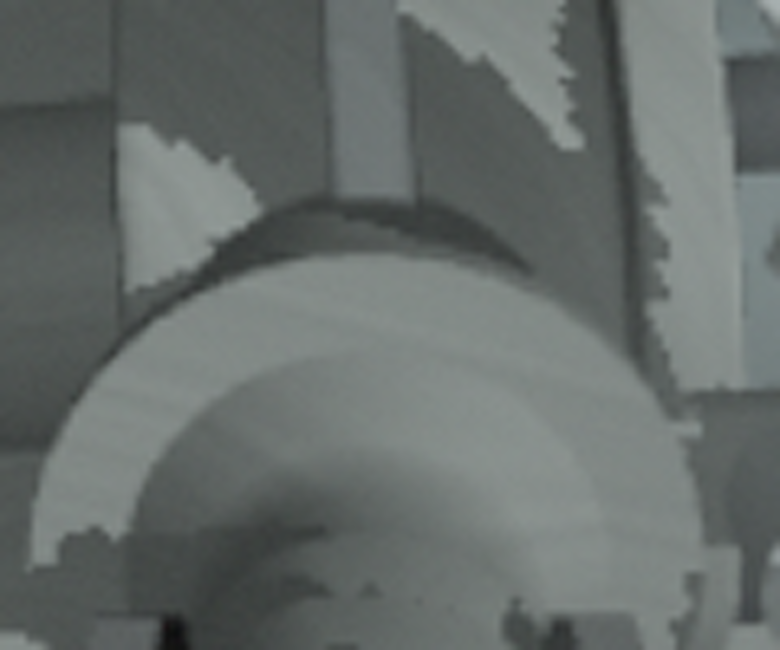

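```bash
python3 -m creep '[{"grip":15,"linear":[-2,0,0],"rot":[0,0,0]},{"grip":15,"linear":[-1.5,0,0],"rot":[0,0,0]},{"grip":15,"linear":[-1,0,0],"rot":[0,0,0]},{"grip":15,"linear":[0,0,0],"rot":[0,0,0]}]';python3 -m creep '[{"grip":15,"linear":[-1,0,-0.5],"rot":[0,0,0]},{"grip":15,"linear":[0,0,0],"rot":[0,0,0]}]'
```

```text
time_s: 9.0
eef_pos: [559.5, -10.5, 223.9]
ee_rot: [0.003, 0.137, 0.991, -0.0]
force: [-4.0, -0.3, 14.5]
grip_width: 0.329
time_s: 9.17
eef_pos: [559.7, -10.5, 223.9]
ee_rot: [0.001, 0.137, 0.991, -0.0]
force: [-5.4, -0.1, 13.6]
grip_width: 0.329
```

```bash
python3 -m creep '[{"grip":15,"linear":[-0.6,0,-0.7],"rot":[0,0,0]},{"grip":60,"linear":[0,0,0],"rot":[0,0,0]},{"grip":60,"linear":[0,0,0],"rot":[0,0,0]},{"grip":60,"linear":[0,0,0],"rot":[0,0,0]},{"grip":60,"linear":[0,0,-25],"rot":[0,0,0]},{"grip":60,"linear":[0,0,-35],"rot":[0,0,0]},{"grip":60,"linear":[0,0,-35],"rot":[0,0,0]},{"grip":30,"linear":[0,0,-15],"rot":[0,0,0]},{"grip":30,"linear":[0,0,0],"rot":[0,0,0]}]'
python3 -c "
from h import *
print(pose()[0])
W=cap('wrist','8'); cv2.imwrite('pics/wrist8.png',W['im'][:,:,::-1])
S=cap('scene','8'); crop(S,230,170,390,310,5,'sc8')
T=cap('top','8')
C=cloud(S); m=(np.hypot(C[...,0]-562,C[...,1]+10)<40)&(C[...,2]>185)&(C[...,2]<270); print(np.percentile(C[m][:,2],[50,90,98,99.5,100]))
"
```

```text
time_s: 9.92
eef_pos: [560.9, -10.7, 336.1]
ee_rot: [0.004, 0.137, 0.991, -0.0]
force: [0.6, -0.5, 0.7]
grip_width: 0.432
[560.88387726 -10.70933034 336.14723207]
[199.81409118 249.1424315  254.31234375 255.03482307 256.73579135]
```

View pics/wrist8.png

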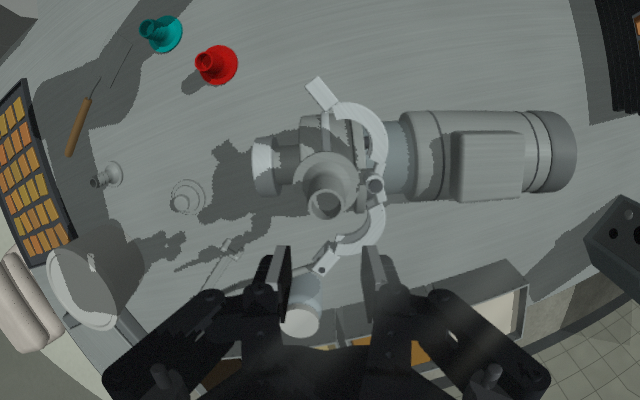

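View pics/sc8.png

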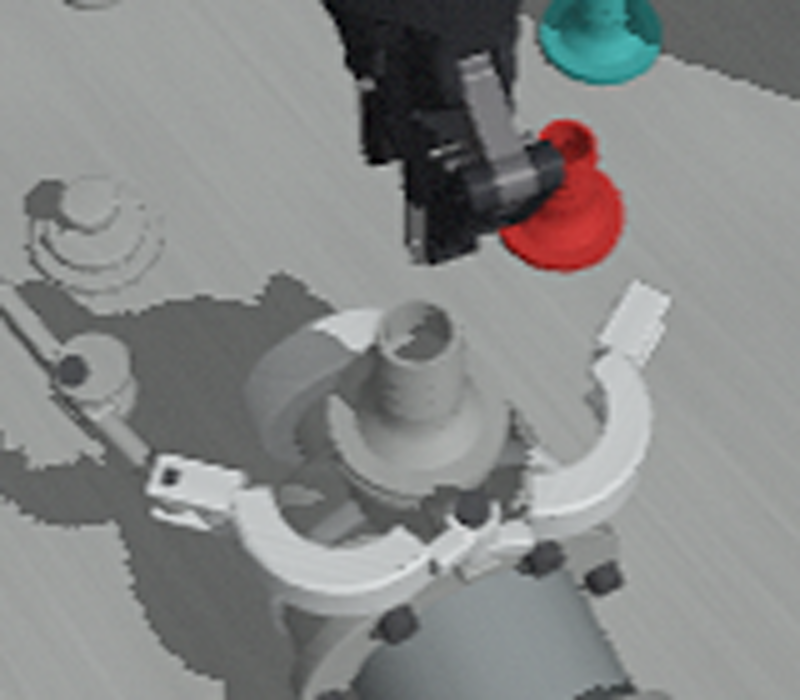

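```bash
python3 -c "
from h import *
S=ld('scene8');C=cloud(S); S0=cloud(ld('scene0'))
for u,v in [(345,430),(360,450),(375,465)]:
  print('flange',C[int(170+v/5),int(230+u/5)].round(1))
for u,v in [(260,540),(300,570),(600,480),(630,310)]: print('ring',C[int(170+v/5),int(230+u/5)].round(1))
z=C[...,2]; m=(np.hypot(C[...,0]-564,C[...,1]+9)<18)&(z>245)&(z<262); print(np.histogram(z[m],np.arange(245,262)))
T=ld('top8')
"
```

```text
flange [586.3 -18.9 195.7]
flange [586.7  -9.4 195.8]
flange [585.6  -2.1 194.7]
ring [6.352e+02 1.000e-01 2.031e+02]
ring [630.5  16.8 202.5]
ring [529.5  52.2 202.8]
ring [477.3   7.1 202.1]
(array([ 8, 10, 12, 12, 18, 16,  9, 17, 25, 22,  6,  2,  0,  0,  0,  0]), array([245, 246, 247, 248, 249, 250, 251, 252, 253, 254, 255, 256, 257,
       258, 259, 260, 261]))
```

```bash
cat >> h.py <<'E'
O=np.array([561.3,-11.8]); PA=77.8
def rot2(a): a=np.radians(a); return np.array([[np.cos(a),-np.sin(a)],[np.sin(a),np.cos(a)]])
PIN=O+rot2(PA)@[46,0]
def o2w(xy): return O+rot2(PA)@np.asarray(xy,float)
def w2o(p): return rot2(-PA)@(np.asarray(p,float)[:2]-O)
def half(xy,deg): # point in outlet frame (closed), turned with half by deg (+ccw)
    return PIN+rot2(PA+deg)@(np.asarray(xy,float)-[46,0])
E
python3 - <<'E'
from h import *
print("pin",PIN)
S=ld('scene8')
for n,q,z in (('bpiv',(647.4,-41.5),0),('lpiv',(651,-95.1),0),('slotend',(462.5,1.3),0)): print(n,w2o(q))
# bolt half arc
for deg,gap in ((52,18),(50,0),(46,0)):
    c=half([-52,-21-11-gap],deg); print(deg,gap,c.round(1),'yaw',PA+90+deg)
print(to([*half([-52,-50],52),336],PA+90+52), sensors.sense()['joints'].round(2))
c=half([-52,-32],50); yaw=PA+90+50
a=np.radians(yaw); X=np.array([np.cos(a),np.sin(a)]); Y=np.array([np.sin(a),-np.cos(a)])
for d in (1,2,4,5):
    e=half([-52,-32],50-d)-c; print(d,(e@X).round(2),(e@Y).round(2),np.radians(d).round(4))
E
```

```text
pin [571.02094064  33.16113114]
bpiv [-10.83418709 -90.43185495]
lpiv [ -62.46290975 -105.27756126]
slotend [-8.07474167 99.33704519]
52 18 [672.2 -10.1] yaw 219.8
50 0 [656.4 -24.7] yaw 217.8
46 0 [652.1 -30.5] yaw 213.8
(array([-108.1,   30.9,   -5.4]), array([ 9.000e-04, -2.000e-03, -9.695e-01])) [-0.23  0.35  1.19 -0.    1.6  -1.52]
1 1.72 -0.54 0.0175
2 3.44 -1.06 0.0349
4 6.91 -1.99 0.0698
5 8.66 -2.42 0.0873
```

```bash
python3 -m creep '[{"grip":0,"linear":[-36,10.3,0],"rot":[0,0,0]},{"grip":0,"linear":[-36,10.3,0],"rot":[0,0,0]},{"grip":0,"linear":[-36,10.3,0],"rot":[0,0,0]},{"grip":0,"linear":[0,0,0],"rot":[0,0,-0.121]},{"grip":0,"linear":[0,0,0],"rot":[0,0,-0.121]},{"grip":0,"linear":[0,0,0],"rot":[0,0,-0.121]},{"grip":0,"linear":[0,0,0],"rot":[0,0,-0.121]},{"grip":0,"linear":[0,0,0],"rot":[0,0,-0.121]},{"grip":0,"linear":[0,0,0],"rot":[0,0,-0.121]},{"grip":0,"linear":[0,0,0],"rot":[0,0,-0.121]},{"grip":0,"linear":[0,0,0],"rot":[0,0,-0.121]}]' 40
python3 -m creep '[{"grip":0,"linear":[0,0,30],"rot":[0,0,0]},{"grip":0,"linear":[0,0,30],"rot":[0,0,0]},{"grip":0,"linear":[0,0,0],"rot":[0,0,0]}]'
python3 - <<'E'
from h import *
print(pose()[0],yawdeg()%360,sensors.sense()['joints'].round(2))
c=half([-52,-50],52); print(c,to([*c,188],PA+90+52))
W=cap('wrist','9'); cv2.imwrite('pics/wrist9.png',W['im'][:,:,::-1])
E
```

```text
time_s: 10.98
eef_pos: [672.2, -10.1, 330.2]
ee_rot: [-0.001, -0.343, 0.94, 0.001]
force: [0.5, -0.2, 0.6]
grip_width: 0.004
time_s: 11.23
eef_pos: [670.2, -9.7, 264.1]
ee_rot: [-0.006, -0.34, 0.941, 0.004]
force: [0.1, -0.1, -2.3]
grip_width: 0.0
[670.15947432  -9.74251048 264.09933127] 219.71483169085928 [-0.19  0.65  0.9  -0.    1.6  -2.45]
[672.16586737 -10.1251692 ] (array([-2. , -2.4, 76.1]), array([ 0.0106, -0.0087, -0.0015]))
```

View pics/wrist9.png

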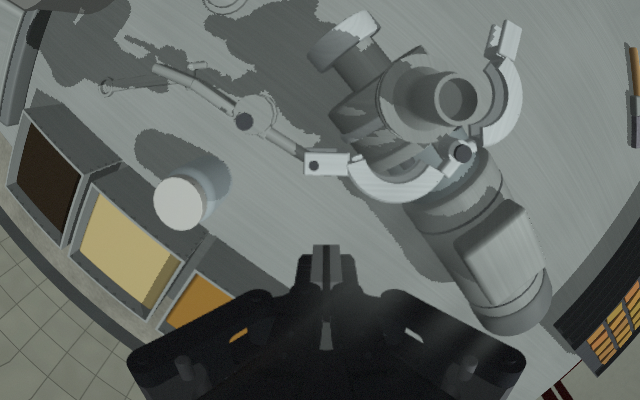

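```bash
python3 - <<'E'
from h import *
W=ld('wrist9')
for n,u,v,z in (('pin',462,153,208),('bpiv',314,166,203),('lpiv',243,122,203),('rim',457,100,254),('lend',155,66,200)):
    q=onz(W,u,v,z,True); print(n,q.round(1),w2o(q).round(1))
print(yawdeg(),to([*half([-52,-50],52),188],PA+90+52))
E
```

```text
pin [571.1  32.6 208. ] [45.5 -0.2]
bpiv [645.8 -39.1 203. ] [ -8.8 -88.3]
lpiv [652.2 -95.1 203. ] [ -62.2 -106.5]
rim [561.5 -11.2 254. ] [ 0.6 -0. ]
lend [ 660.2 -176.3  200. ] [-139.9 -131.4]
-140.29032351203693 (array([-1.2, -1.4, 80.1]), array([ 0.0068, -0.0056, -0.0016]))
```

```bash
python3 -m creep '[{"grip":0,"linear":[0,0,27],"rot":[0,0,0]},{"grip":0,"linear":[0,0,27],"rot":[0,0,0]},{"grip":0,"linear":[0,0,26],"rot":[0,0,0]},{"grip":0,"linear":[0,0,0],"rot":[0,0,0]},{"grip":0,"linear":[8,0,0],"rot":[0,0,0]},{"grip":0,"linear":[6,0,0],"rot":[0,0,0]},{"grip":0,"linear":[0,0,0],"rot":[0,0,0]}]'
python3 - <<'E'
from h import *
p,_=pose(); 
for d in (50,): 
    v=rot2(-PA-d)@(p[:2]-PIN)+[46,0]; print(p,v,yawdeg()%360)
E
```

```text
time_s: 11.87
eef_pos: [661.8, -19.9, 194.8]
ee_rot: [0.001, -0.339, 0.941, -0.001]
force: [0.6, 0.7, -0.2]
grip_width: -0.001
[661.83998387 -19.91936981 194.80666231] [-51.60545609 -39.22770879] 219.67399250104853
```

```bash
python3 -m creep '[{"grip":0,"linear":[0,0,7],"rot":[0,0,0]},{"grip":0,"linear":[6,0,0],"rot":[0,0,0]},{"grip":0,"linear":[6.9,-2,0],"rot":[0,0,0.07]},{"grip":0,"linear":[6.9,-2,0],"rot":[0,0,0.07]},{"grip":0,"linear":[6.9,-2,0],"rot":[0,0,0.07]},{"grip":0,"linear":[6.9,-2,0],"rot":[0,0,0.07]},{"grip":0,"linear":[6.9,-2,0],"rot":[0,0,0.07]},{"grip":0,"linear":[6.9,-2,0],"rot":[0,0,0.07]},{"grip":0,"linear":[6.9,-2,0],"rot":[0,0,0.07]},{"grip":0,"linear":[6.9,-2,0],"rot":[0,0,0.07]},{"grip":0,"linear":[6.9,-2,0],"rot":[0,0,0.07]}]'
python3 - <<'E'
from h import *
p,_=pose(); d=(yawdeg()%360)-PA-90
v=rot2(-PA-d)@(p[:2]-PIN)+[46,0]; print(p,v,d, sensors.sense()['force'])
W=cap('wrist','10'); cv2.imwrite('pics/wrist10.png',W['im'][:,:,::-1])
E
```

```text
time_s: 12.78
eef_pos: [607.8, -63.8, 185.5]
ee_rot: [0.0, -0.03, 1.0, 0.0]
force: [0.8, 1.0, 0.9]
grip_width: 0.002
[607.83964718 -63.76269106 185.47231791] [-52.94837951 -30.96873668] 15.621404104619145 [0.82141681 1.04931881 0.85022288]
```

View pics/wrist10.png

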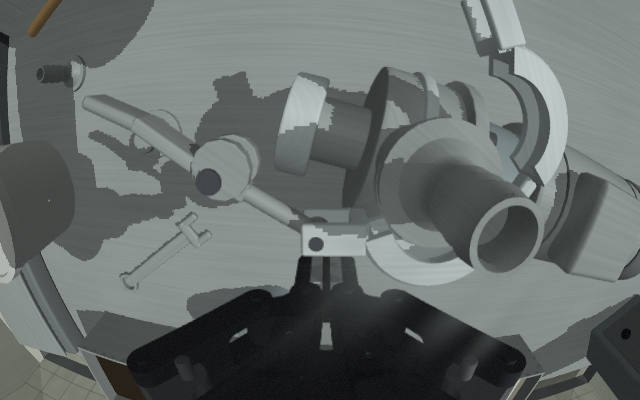

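```bash
python3 -m creep '[{"grip":0,"linear":[6.9,-2,-2],"rot":[0,0,0.07]},{"grip":0,"linear":[6.9,-2,-1],"rot":[0,0,0.07]},{"grip":0,"linear":[5.2,-1.5,0],"rot":[0,0,0.052]},{"grip":0,"linear":[0,0,0],"rot":[0,0,0]}]'; python3 -m creep '[{"grip":0,"linear":[3.4,-1,0],"rot":[0,0,0.035]},{"grip":0,"linear":[0,0,0],"rot":[0,0,0]}]'
python3 - <<'E'
from h import *
p,_=pose(); d=(yawdeg()%360)-PA-90
v=rot2(-PA-d)@(p[:2]-PIN)+[46,0]; print(p,v,d, sensors.sense()['force'])
E
```

```text
time_s: 13.17
eef_pos: [588.7, -69.3, 188.7]
ee_rot: [0.0, 0.065, 0.998, -0.0]
force: [-0.1, 0.6, -0.4]
grip_width: -0.001
time_s: 13.33
eef_pos: [585.6, -69.6, 188.5]
ee_rot: [0.0, 0.081, 0.997, -0.0]
force: [0.9, -0.1, -1.0]
grip_width: -0.002
[585.60696325 -69.6479735  188.47541774] [-53.09940448 -31.01245046] 2.897799219772068 [ 0.9222908  -0.10920138 -1.03311712]
```

```bash
for i in 1 2; do python3 -m creep '[{"grip":0,"linear":[1.8,-0.5,0],"rot":[0,0,0.0175]},{"grip":0,"linear":[0,0,0],"rot":[0,0,0]}]'; done
python3 - <<'E'
from h import *
p,_=pose(); d=(yawdeg()%360)-PA-90
v=rot2(-PA-d)@(p[:2]-PIN)+[46,0]; print(p,v,d, sensors.sense()['force'])
E
```

```text
time_s: 13.5
eef_pos: [583.9, -69.8, 188.4]
ee_rot: [0.0, 0.09, 0.996, -0.0]
force: [0.7, 0.5, 0.1]
grip_width: 0.001
time_s: 13.67
eef_pos: [583.1, -70.1, 188.4]
ee_rot: [0.002, 0.1, 0.995, 0.0]
force: [8.1, -0.7, -2.5]
grip_width: 0.004
[583.10656181 -70.08350436 188.44537299] [-52.80591721 -32.29408185] 0.7769014992284866 [ 8.06656646 -0.72198269 -2.48121906]
```

```bash
for i in 1 2; do python3 -m creep '[{"grip":0,"linear":[1.5,0,0],"rot":[0,0,0]},{"grip":0,"linear":[0,0,0],"rot":[0,0,0]}]'; done
python3 - <<'E'
from h import *
p,_=pose(); print(p,w2o(p))
W=cap('wrist','11'); cv2.imwrite('pics/wrist11.png',W['im'][:,:,::-1])
E
```

```text
time_s: 13.83
eef_pos: [583.0, -70.0, 188.6]
ee_rot: [0.004, 0.099, 0.995, -0.0]
force: [16.5, -1.4, -5.7]
grip_width: -0.003
time_s: 14.0
eef_pos: [582.9, -70.1, 188.7]
ee_rot: [0.006, 0.099, 0.995, -0.0]
force: [24.9, -2.2, -8.7]
grip_width: -0.002
[582.88921136 -70.06982975 188.73017912] [-52.39152206 -33.41549824]
```

View pics/wrist11.png

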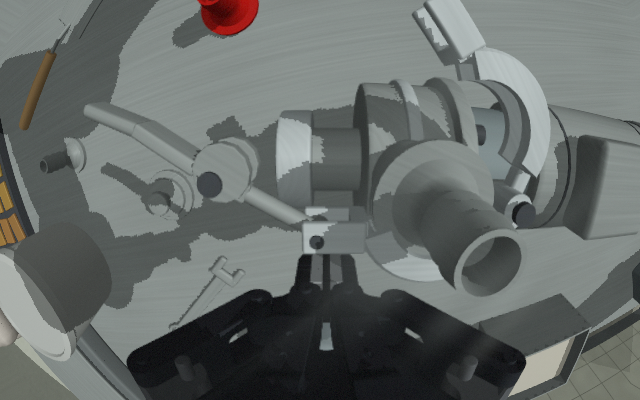

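```bash
python3 -m creep '[{"grip":0,"linear":[-8,0,0],"rot":[0,0,0]},{"grip":0,"linear":[-5,0,-20],"rot":[0,0,0]},{"grip":0,"linear":[0,0,-30],"rot":[0,0,0]},{"grip":0,"linear":[0,0,-35],"rot":[0,0,0]},{"grip":0,"linear":[0,0,-25],"rot":[0,0,0]}]'
python3 - <<'E'
from h import *
T=half([-52,50],-55); print(T,pose()[0],to([*T,295],PA+90-55))
c=half([-52,32],-50); yaw=PA+90-50
a=np.radians(yaw); X=np.array([np.cos(a),np.sin(a)]); Y=np.array([np.sin(a),-np.cos(a)])
for d in (1,2,4):
    e=half([-52,32],-50+d)-c; print(d,(e@X).round(2),(e@Y).round(2),np.radians(d).round(4))
E
```

```text
time_s: 14.47
eef_pos: [591.8, -72.0, 301.0]
ee_rot: [0.001, 0.099, 0.995, -0.0]
force: [-0.0, -0.6, -0.0]
grip_width: 0.001
[461.30257246  41.27776124] [591.81120139 -71.96576972 301.01588815] (array([150.3,  85.3,   5.7]), array([7.000e-04, 1.800e-03, 9.746e-01]))
1 -1.72 -0.54 0.0175
2 -3.44 -1.06 0.0349
4 -6.91 -1.99 0.0698
```

```bash
python3 -m creep '[{"grip":0,"linear":[37,21,0],"rot":[0,0,0]},{"grip":0,"linear":[38,21.5,0],"rot":[0,0,0]},{"grip":0,"linear":[38,21.5,0],"rot":[0,0,0]},{"grip":0,"linear":[37,21,0],"rot":[0,0,0]},{"grip":0,"linear":[0,0,0],"rot":[0,0,0.122]},{"grip":0,"linear":[0,0,0],"rot":[0,0,0.122]},{"grip":0,"linear":[0,0,0],"rot":[0,0,0.122]},{"grip":0,"linear":[0,0,0],"rot":[0,0,0.122]},{"grip":0,"linear":[0,0,0],"rot":[0,0,0.122]},{"grip":0,"linear":[0,0,0],"rot":[0,0,0.122]},{"grip":0,"linear":[0,0,0],"rot":[0,0,0.122]},{"grip":0,"linear":[0,0,0],"rot":[0,0,0.122]}]'
python3 - <<'E'
from h import *
T=half([-52,50],-55); print(T,pose()[0],to([*T,188],PA+90-55),sensors.sense()['joints'].round(2))
S=cap('scene','12'); crop(S,230,150,390,310,4,'sc12')
E
```

```text
time_s: 15.47
eef_pos: [465.6, 37.2, 298.3]
ee_rot: [-0.0, 0.557, 0.831, -0.0]
force: [0.1, -0.6, 0.3]
grip_width: -0.002
[461.30257246  41.27776124] [465.64969652  37.22887387 298.265624  ] (array([  5.4,  -2.4, 110.3]), array([-0.0003, -0.0002, -0.0076])) [-0.17  0.14  1.54 -0.    1.46 -0.56]
```

View pics/sc12.png

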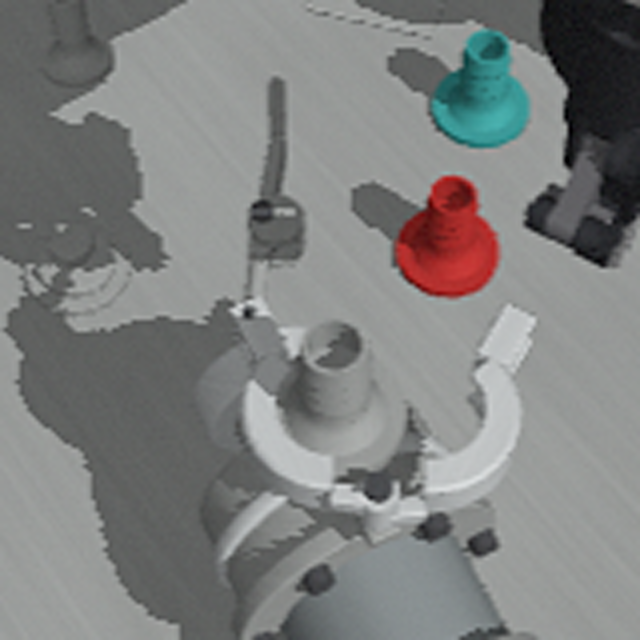

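```bash
python3 -m creep '[{"grip":0,"linear":[5.4,-2.4,20],"rot":[0,0,0]},{"grip":0,"linear":[0,0,30],"rot":[0,0,0]},{"grip":0,"linear":[0,0,30],"rot":[0,0,0]},{"grip":0,"linear":[0,0,30],"rot":[0,0,0]},{"grip":0,"linear":[0,0,0],"rot":[0,0,0]},{"grip":0,"linear":[0,0,0],"rot":[0,0,0]}]'
python3 - <<'E'
from h import *
p,_=pose(); d=(yawdeg()%360)-PA-90
v=rot2(-PA-d)@(p[:2]-PIN)+[46,0]; print(p,v,d, sensors.sense()['force'])
W=cap('wrist','13'); cv2.imwrite('pics/wrist13.png',W['im'][:,:,::-1])
E
```

```text
time_s: 16.02
eef_pos: [461.2, 41.3, 188.4]
ee_rot: [-0.001, 0.553, 0.833, -0.0]
force: [0.2, -0.5, 0.7]
grip_width: -0.001
[461.20151953  41.29556606 188.35607595] [-52.08243911  50.06305447] -54.99562982061515 [ 0.17550562 -0.46798443  0.6806304 ]
```

View pics/wrist13.png

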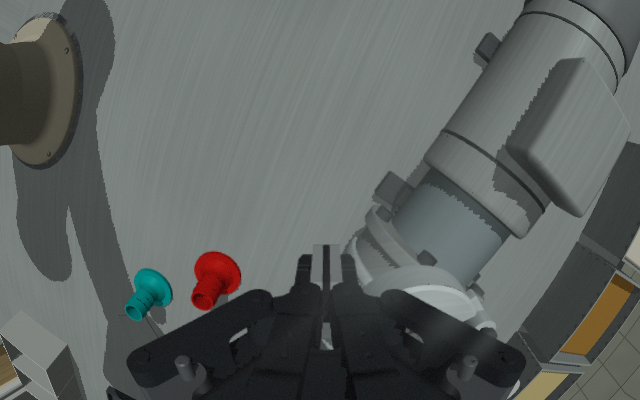

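```bash
python3 -m creep '[{"grip":0,"linear":[-10,0,0],"rot":[0,0,0]},{"grip":0,"linear":[-6,0,0],"rot":[0,0,0]},{"grip":0,"linear":[-6.9,-2,0],"rot":[0,0,-0.07]},{"grip":0,"linear":[-6.9,-2,0],"rot":[0,0,-0.07]},{"grip":0,"linear":[-6.9,-2,0],"rot":[0,0,-0.07]},{"grip":0,"linear":[-6.9,-2,0],"rot":[0,0,-0.07]},{"grip":0,"linear":[-6.9,-2,0],"rot":[0,0,-0.07]},{"grip":0,"linear":[-6.9,-2,0],"rot":[0,0,-0.07]},{"grip":0,"linear":[-6.9,-2,0],"rot":[0,0,-0.07]},{"grip":0,"linear":[-6.9,-2,0],"rot":[0,0,-0.07]},{"grip":0,"linear":[-6.9,-2,0],"rot":[0,0,-0.07]}]'
python3 - <<'E'
from h import *
p,_=pose(); d=(yawdeg()%360)-PA-90
v=rot2(-PA-d)@(p[:2]-PIN)+[46,0]; print(p,v,d, sensors.sense()['force'])
S=cap('scene','14'); crop(S,230,150,390,310,4,'sc14')
E
```

```text
time_s: 16.98
eef_pos: [492.6, -33.4, 189.4]
ee_rot: [0.001, 0.267, 0.964, -0.0]
force: [-1.5, 0.9, 0.8]
grip_width: 0.001
[492.64528802 -33.37325147 189.43644109] [-51.4101254   32.87604692] -18.82191702700895 [-1.53740017  0.9318828   0.79359889]
```

View pics/sc14.png

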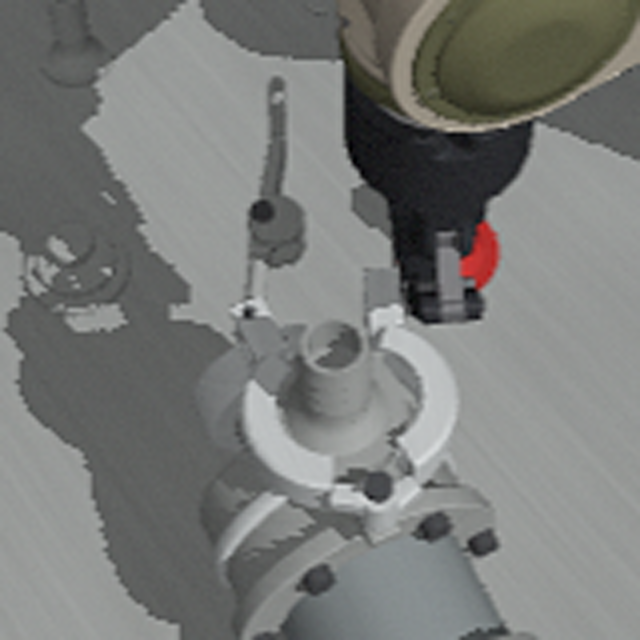

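```bash
python3 -m creep '[{"grip":0,"linear":[-6.9,-2,0],"rot":[0,0,-0.07]},{"grip":0,"linear":[-6.9,-2,0],"rot":[0,0,-0.07]},{"grip":0,"linear":[-6.9,-2,0],"rot":[0,0,-0.07]},{"grip":0,"linear":[-3.4,-1,0],"rot":[0,0,-0.035]},{"grip":0,"linear":[0,0,0],"rot":[0,0,0]}]'
python3 -m creep '[{"grip":0,"linear":[-1.7,-0.5,0],"rot":[0,0,-0.0175]},{"grip":0,"linear":[0,0,0],"rot":[0,0,0]}]'
python3 -m creep '[{"grip":0,"linear":[-1.7,-0.5,0],"rot":[0,0,-0.0175]},{"grip":0,"linear":[0,0,0],"rot":[0,0,0]}]'
python3 - <<'E'
from h import *
p,_=pose(); d=(yawdeg()%360)-PA-90
v=rot2(-PA-d)@(p[:2]-PIN)+[46,0]; print(p,v,d, sensors.sense()['force'],w2o(p))
E
```

```text
time_s: 17.45
eef_pos: [511.2, -50.0, 189.0]
ee_rot: [0.001, 0.15, 0.989, -0.0]
force: [-0.0, -0.2, -0.1]
grip_width: 0.0
time_s: 17.62
eef_pos: [512.2, -50.3, 188.7]
ee_rot: [0.0, 0.141, 0.99, -0.0]
force: [0.2, -0.1, -0.5]
grip_width: -0.001
time_s: 17.78
eef_pos: [513.7, -51.1, 188.5]
ee_rot: [0.0, 0.132, 0.991, -0.0]
force: [0.2, 0.0, -0.1]
grip_width: -0.003
[513.65927849 -51.09831876 188.49283071] [-50.31345981  33.3726331 ] -2.934813673808449 [ 0.21508745  0.0124868  -0.06804332] [-48.47846715  38.2600892 ]
```

```bash
for i in 1 2 3; do python3 -m creep '[{"grip":0,"linear":[-1.8,-0.2,0],"rot":[0,0,-0.0175]},{"grip":0,"linear":[0,0,0],"rot":[0,0,0]}]'; done
python3 - <<'E'
from h import *
p,_=pose(); d=(yawdeg()%360)-PA-90
print(p,d,w2o(p))
E
```

```text
time_s: 17.95
eef_pos: [515.4, -51.8, 188.3]
ee_rot: [0.0, 0.123, 0.992, -0.0]
force: [-1.5, -1.5, 0.4]
grip_width: 0.001
time_s: 18.12
eef_pos: [517.1, -52.4, 188.3]
ee_rot: [0.0, 0.114, 0.993, -0.0]
force: [0.2, -0.8, 0.7]
grip_width: -0.005
time_s: 18.28
eef_pos: [518.8, -53.0, 188.2]
ee_rot: [0.0, 0.105, 0.994, 0.0]
force: [0.4, -0.3, -0.0]
grip_width: 0.003
[518.8171946  -53.00169858 188.24155366] 0.1070247309522614 [-49.24886527  32.81642867]
```

```bash
for i in 1 2 3; do python3 -m creep '[{"grip":0,"linear":[-1.5,0,0],"rot":[0,0,0]},{"grip":0,"linear":[0,0,0],"rot":[0,0,0]}]'; done
python3 - <<'E'
from h import *
p,_=pose(); print(p,w2o(p))
S=cap('scene','15'); crop(S,260,170,360,270,6,'sc15')
E
```

```text
time_s: 18.45
eef_pos: [520.2, -53.3, 188.2]
ee_rot: [-0.0, 0.106, 0.994, -0.0]
force: [-1.1, -0.2, -0.4]
grip_width: 0.0
time_s: 18.62
eef_pos: [521.3, -53.6, 188.2]
ee_rot: [-0.001, 0.106, 0.994, -0.0]
force: [-3.4, -0.9, 0.6]
grip_width: -0.002
time_s: 18.78
eef_pos: [521.5, -53.6, 188.2]
ee_rot: [-0.002, 0.106, 0.994, 0.0]
force: [-12.0, 0.7, 4.7]
grip_width: 0.002
[521.48522161 -53.62114592 188.15678933] [-49.29050267  30.07775208]
```

View pics/sc15.png

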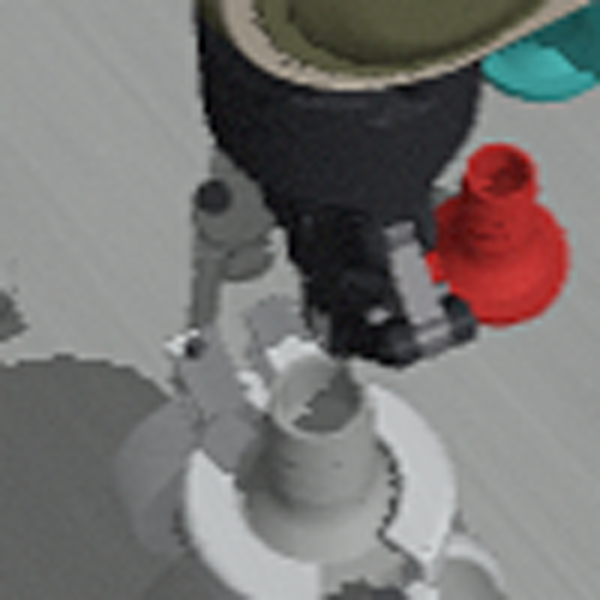

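```bash
python3 -m creep '[{"grip":0,"linear":[8,0,0],"rot":[0,0,0]},{"grip":0,"linear":[4,0,-25],"rot":[0,0,0]},{"grip":0,"linear":[0,0,-30],"rot":[0,0,0]},{"grip":0,"linear":[0,0,-25],"rot":[0,0,0]},{"grip":0,"linear":[-4,-30,0],"rot":[0,0,0]},{"grip":0,"linear":[-6,-33,0],"rot":[0,0,0]},{"grip":0,"linear":[-6,-33,0],"rot":[0,0,0]},{"grip":0,"linear":[-4,-20,0],"rot":[0,0,0]},{"grip":0,"linear":[0,0,0],"rot":[0,0,0]}]'
python3 - <<'E'
from h import *
p,_=pose(); print(p,w2o(p),yawdeg())
W=cap('wrist','16'); cv2.imwrite('pics/wrist16.png',W['im'][:,:,::-1])
S=cap('scene','16'); crop(S,240,150,370,280,6,'sc16')
E
```

```text
time_s: 19.58
eef_pos: [506.2, -172.3, 268.0]
ee_rot: [0.0, 0.108, 0.994, -0.0]
force: [-0.3, 1.1, -0.7]
grip_width: -0.003
[ 506.24163771 -172.30195988  268.02207743] [-168.51236386   19.89687441] 167.6254119149661
```

View pics/wrist16.png

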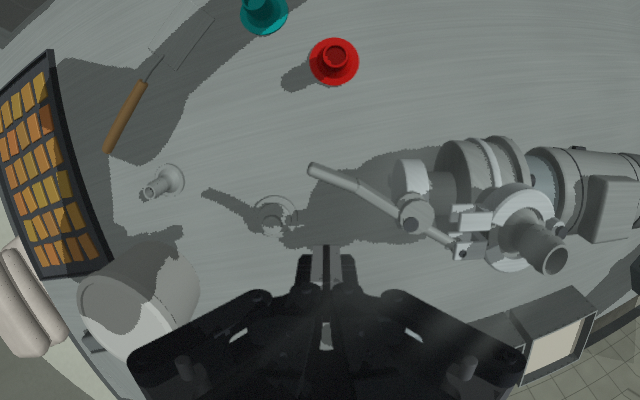

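View pics/sc16.png

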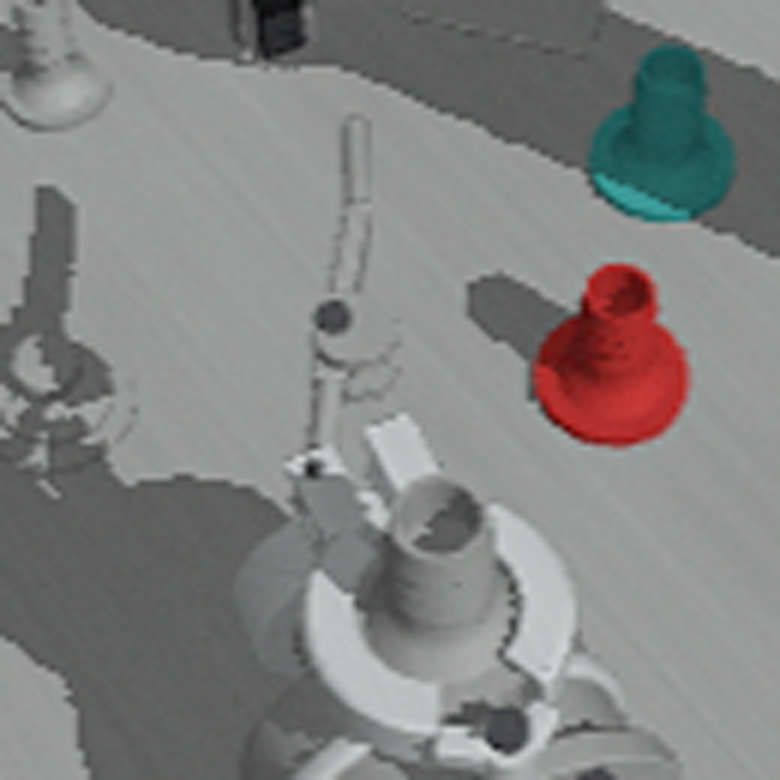

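```bash
python3 - <<'E'
from h import *
W=ld('wrist16'); crop(W,290,130,570,280,2.8,'wc16')
for n,u,v,z in (('bpiv',462,253,203),('lpiv',411,224,203),('lend',312,166,200),('slotlug tipcorner',457,206,202.5),('rim',553,258,254)):
    q=onz(W,u,v,z,True); print(n,q.round(1),w2o(q).round(1))
E
```

```text
bpiv [563.3 -71.4 203. ] [-57.8 -14.6]
lpiv [ 527. -112.  203.] [-105.2   12.4]
lend [ 469.4 -174.3  200. ] [-178.3   55.5]
slotlug tipcorner [521.1 -73.8 202.5] [-69.1  26.2]
rim [556.5 -15.5 254. ] [-4.7  3.9]
```

View pics/wc16.png

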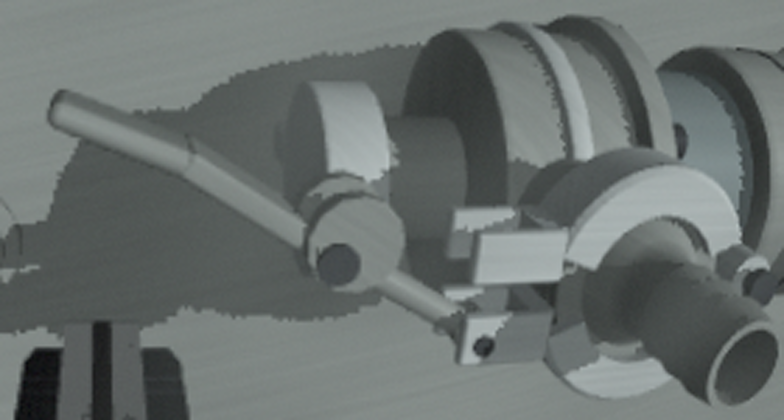

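```bash
cat > plan.py <<'E'
from h import *
B=np.array([-58,-14.6]); a,b=8,11
def fc(th,fold,rho,gap): # deg
    th=np.radians(th); L=B+55.6*np.array([-np.sin(th),np.cos(th)]); ph=np.pi/2+th-np.radians(fold)
    u=np.array([np.cos(ph),np.sin(ph)]); n=np.array([-u[1],u[0]])
    return L+rho*u+n*(4+a*abs(n[0])+b*abs(n[1])+gap)
E
python3 - <<'E'
from plan import *
p,_=pose(); y=np.radians(yawdeg()); X=np.array([np.cos(y),np.sin(y)]);Y=np.array([np.sin(y),-np.cos(y)])
def tool(d): d=rot2(PA)@d; return (d@X).round(1),(d@Y).round(1)
c=w2o(p)
for th,g in [(60.3,8),(60.3,0),(55,0),(50,0),(45,0),(40,0),(35,0),(30,0),(25,0),(20,0),(15,0),(10,0),(5,0),(0,0)]:
    q=fc(th,5,42,g); print(th,g,q.round(1),tool(q-c)); c=q
E
```

```text
60.3 8 [-155.4   15.8] (np.float64(-4.6), np.float64(10.0))
60.3 0 [-150.8   22.4] (np.float64(6.6), np.float64(4.6))
55 0 [-147.    30.8] (np.float64(8.4), np.float64(3.8))
50 0 [-142.6   38.5] (np.float64(7.7), np.float64(4.4))
45 0 [-137.5   45.8] (np.float64(7.3), np.float64(5.1))
40 0 [-131.6   52.7] (np.float64(6.9), np.float64(5.8))
35 0 [-125.1   59.1] (np.float64(6.4), np.float64(6.5))
30 0 [-118.    64.9] (np.float64(5.8), np.float64(7.2))
25 0 [-110.2   70. ] (np.float64(5.1), np.float64(7.7))
20 0 [-102.    74.4] (np.float64(4.4), np.float64(8.3))
15 0 [-93.3  78.1] (np.float64(3.6), np.float64(8.7))
10 0 [-84.2  80.9] (np.float64(2.8), np.float64(9.1))
5 0 [-74.8  82.8] (np.float64(1.9), np.float64(9.3))
0 0 [-67.2  84. ] (np.float64(1.2), np.float64(7.6))
```

Descend beside the lever, then begin the swing.

```bash
python3 -m creep '[{"grip":0,"linear":[-4.6,10,22],"rot":[0,0,0]},{"grip":0,"linear":[0,0,30],"rot":[0,0,0]},{"grip":0,"linear":[0,0,29],"rot":[0,0,0]},{"grip":0,"linear":[0,0,0],"rot":[0,0,0]},{"grip":0,"linear":[6.6,4.6,0],"rot":[0,0,0]},{"grip":0,"linear":[8.4,3.8,0],"rot":[0,0,0]},{"grip":0,"linear":[7.7,4.4,0],"rot":[0,0,0]},{"grip":0,"linear":[7.3,5.1,0],"rot":[0,0,0]},{"grip":0,"linear":[6.9,5.8,0],"rot":[0,0,0]},{"grip":0,"linear":[0,0,0],"rot":[0,0,0]}]'
python3 - <<'E'
from h import *
p,_=pose(); print(p,w2o(p),yawdeg())
W=cap('wrist','17'); cv2.imwrite('pics/wrist17.png',W['im'][:,:,::-1])
E
```

```text
time_s: 20.52
eef_pos: [481.3, -127.9, 188.3]
ee_rot: [0.0, 0.105, 0.994, -0.0]
force: [-0.5, -0.3, -0.4]
grip_width: -0.001
[ 481.27409103 -127.88435201  188.25167149] [-130.37414965   53.68709332] 167.8896849381186
```

View pics/wrist17.png

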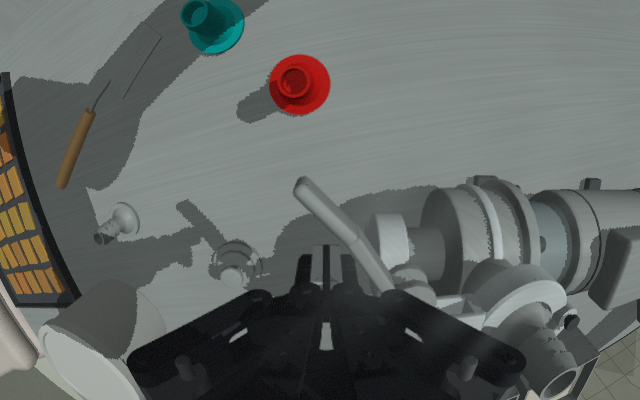

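```bash
python3 -m creep '[{"grip":0,"linear":[6.4,6.5,0],"rot":[0,0,0]},{"grip":0,"linear":[5.8,7.2,0],"rot":[0,0,0]},{"grip":0,"linear":[5.1,7.7,0],"rot":[0,0,0]},{"grip":0,"linear":[4.4,8.3,0],"rot":[0,0,0]},{"grip":0,"linear":[3.6,8.7,0],"rot":[0,0,0]},{"grip":0,"linear":[0,0,0],"rot":[0,0,0]}]'
python3 - <<'E'
from h import *
p,_=pose(); print(p,w2o(p),yawdeg())
W=cap('wrist','18'); cv2.imwrite('pics/wrist18.png',W['im'][:,:,::-1])
S=cap('scene','18'); crop(S,240,150,370,280,6,'sc18')
E
```

```text
time_s: 21.07
eef_pos: [464.9, -84.6, 187.4]
ee_rot: [-0.0, 0.105, 0.994, 0.0]
force: [0.5, 0.3, -0.5]
grip_width: 0.001
[464.89030175 -84.59752347 187.35145344] [-91.52721636  78.8484496 ] 167.9197870922937
```

View pics/wrist18.png

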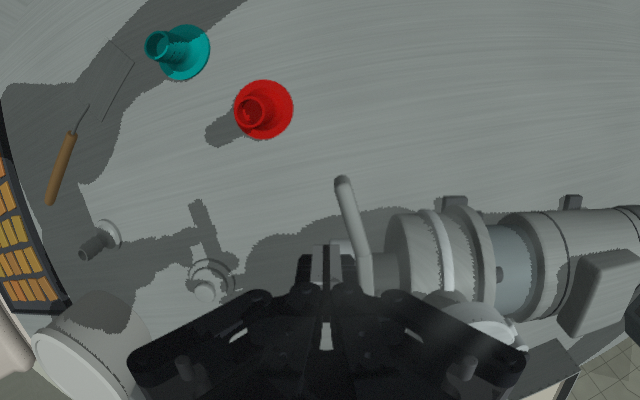

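View pics/sc18.png

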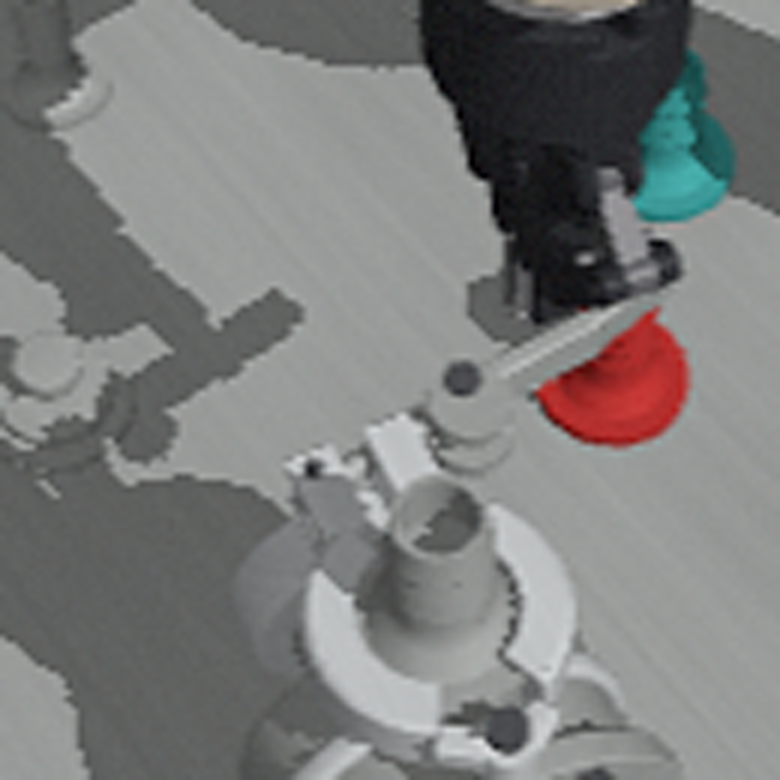

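```bash
python3 -m creep '[{"grip":0,"linear":[2.8,9,0],"rot":[0,0,0]},{"grip":0,"linear":[1,5,0],"rot":[0,0,0]},{"grip":0,"linear":[0,0,0],"rot":[0,0,0]}]'; python3 -m creep '[{"grip":0,"linear":[0.5,4,0],"rot":[0,0,0]},{"grip":0,"linear":[0,0,0],"rot":[0,0,0]}]'; python3 -m creep '[{"grip":0,"linear":[0.5,3,0],"rot":[0,0,0]},{"grip":0,"linear":[0,0,0],"rot":[0,0,0]}]'
python3 - <<'E'
from h import *
p,_=pose(); print(p,w2o(p),yawdeg())
S=cap('scene','19'); crop(S,260,170,370,280,7,'sc19')
E
```

```text
time_s: 21.42
eef_pos: [464.5, -71.0, 187.3]
ee_rot: [-0.0, 0.106, 0.994, 0.0]
force: [1.1, 0.4, 0.3]
grip_width: -0.001
time_s: 21.58
eef_pos: [464.9, -67.4, 187.3]
ee_rot: [-0.0, 0.106, 0.994, 0.0]
force: [0.4, 0.8, -0.8]
grip_width: 0.002
time_s: 21.75
eef_pos: [465.2, -65.2, 187.4]
ee_rot: [0.0, 0.106, 0.994, -0.001]
force: [0.9, -5.2, -1.6]
grip_width: -0.005
[465.2263967  -65.23505962 187.4090467 ] [-72.53101125  82.61171379] 167.835484982981
```

View pics/sc19.png

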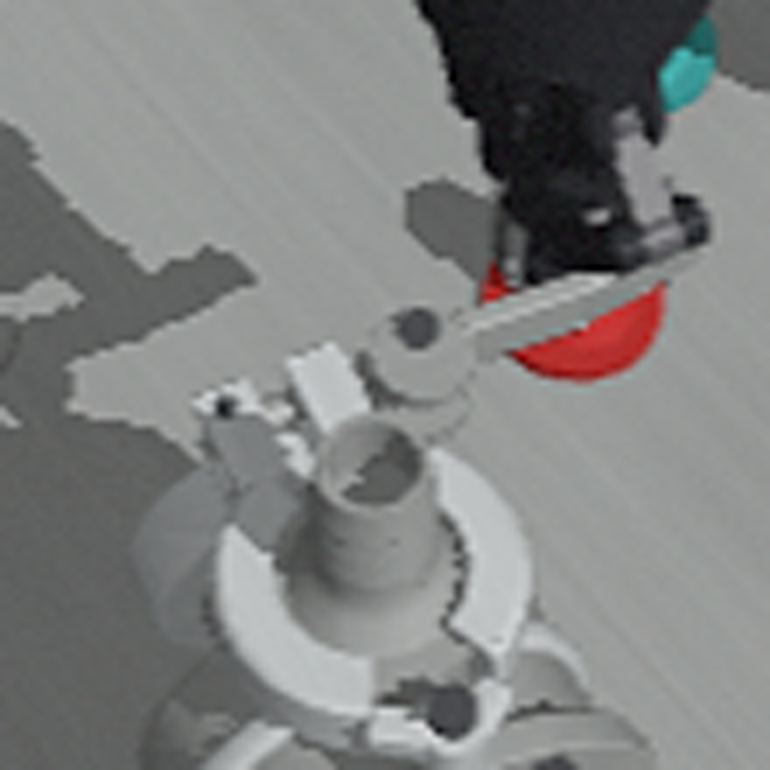

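```bash
python3 - <<'E'
from h import *
S=ld('scene19')
for n,u,v in (('b',226,405),('l',418,328),('pin',452,706)):
    q=onz(S,260+u/7,170+v/7,208 if n=='pin' else 203)[:2]-[2.4,2.2]; print(n,q.round(1),w2o(q).round(1))
E
```

```text
b [562.2 -71.5] [-58.1 -13.5]
l [507.9 -60. ] [-58.4  42. ]
pin [569.   32.6] [45.   1.9]
```

```bash
python3 - <<'E'
from plan import *
B[:]=[-58.2,-14]
p,_=pose(); y=np.radians(yawdeg()); X=np.array([np.cos(y),np.sin(y)]);Y=np.array([np.sin(y),-np.cos(y)])
def tool(d): d=rot2(PA)@d; return (d@X).round(1),(d@Y).round(1)
c=w2o(p); c0=c
for f in [5,12,20,28,36,44,52,60,68,76,82,86]:
    q=fc(0,f,56,0.5); print(f,q.round(1),tool(q-c)); c=q
E
```

```text
5 [-66.7  98.6] (np.float64(15.9), np.float64(5.9))
12 [-60.8  99.4] (np.float64(0.9), np.float64(5.8))
20 [-53.9  99.6] (np.float64(0.2), np.float64(7.0))
28 [-46.7  98.9] (np.float64(-0.7), np.float64(7.2))
36 [-39.4  97.2] (np.float64(-1.7), np.float64(7.3))
44 [-32.2  94.3] (np.float64(-2.8), np.float64(7.2))
52 [-25.2  90.3] (np.float64(-4.0), np.float64(7.0))
60 [-18.7  85.2] (np.float64(-5.1), np.float64(6.5))
68 [-12.9  79. ] (np.float64(-6.2), np.float64(5.8))
76 [-8.  71.7] (np.float64(-7.2), np.float64(4.9))
82 [-5.  65.7] (np.float64(-6.0), np.float64(3.0))
86 [-3.5 61.5] (np.float64(-4.2), np.float64(1.6))
```

```bash
python3 -m creep '[{"grip":0,"linear":[0,-4,0],"rot":[0,0,0]},{"grip":0,"linear":[16,-1,0],"rot":[0,0,0]},{"grip":0,"linear":[0,5,0],"rot":[0,0,0]},{"grip":0,"linear":[0.5,5.8,0],"rot":[0,0,0]},{"grip":0,"linear":[0.2,7,0],"rot":[0,0,0]},{"grip":0,"linear":[0,0,0],"rot":[0,0,0]}]'; python3 -m creep '[{"grip":0,"linear":[-0.7,7,0],"rot":[0,0,0]},{"grip":0,"linear":[-1.7,7,0],"rot":[0,0,0]},{"grip":0,"linear":[0,0,0],"rot":[0,0,0]}]'
python3 - <<'E'
from h import *
p,_=pose(); print(p,w2o(p),yawdeg())
S=cap('scene','20'); crop(S,260,170,370,280,7,'sc20')
E
```

```text
time_s: 22.3
eef_pos: [452.0, -48.2, 187.4]
ee_rot: [0.0, 0.106, 0.994, -0.0]
force: [0.0, -3.8, -1.8]
grip_width: 0.001
time_s: 22.55
eef_pos: [457.5, -35.3, 187.4]
ee_rot: [0.0, 0.106, 0.994, -0.0]
force: [-0.6, -4.0, -1.0]
grip_width: 0.003
[457.45254658 -35.33429577 187.38149463] [-44.9483367   96.52877129] 167.88132055408755
```

View pics/sc20.png

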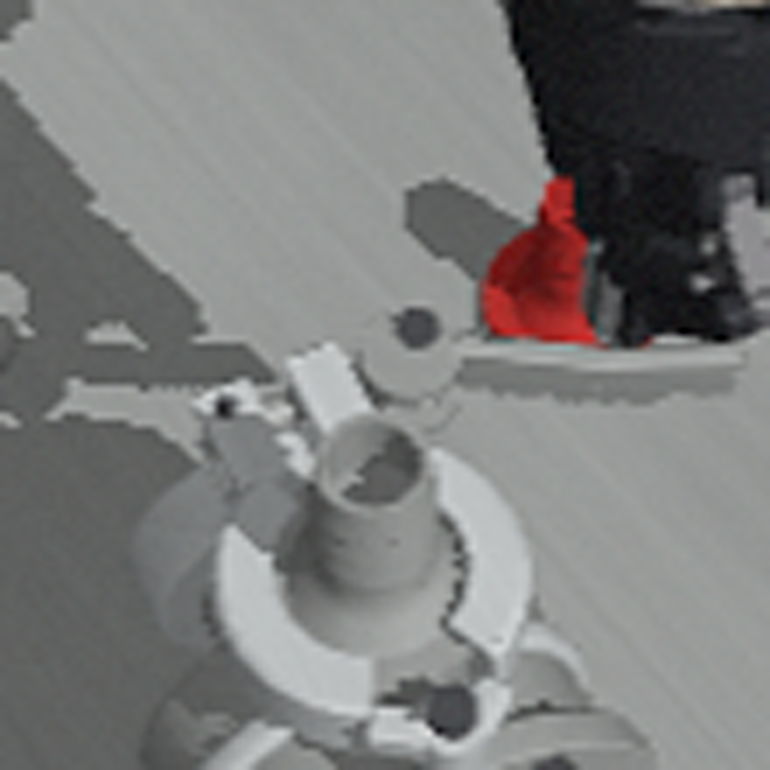

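```bash
python3 -m creep '[{"grip":0,"linear":[-2.8,7.2,0],"rot":[0,0,0]},{"grip":0,"linear":[-4,7,0],"rot":[0,0,0]},{"grip":0,"linear":[0,0,0],"rot":[0,0,0]}]';  python3 -m creep '[{"grip":0,"linear":[-5.1,6.5,0],"rot":[0,0,0]},{"grip":0,"linear":[-6.2,5.8,0],"rot":[0,0,0]},{"grip":0,"linear":[0,0,0],"rot":[0,0,0]}]'
python3 - <<'E'
from h import *
p,_=pose(); print(p,w2o(p),yawdeg())
S=cap('scene','21'); crop(S,260,170,370,280,7,'sc21')
E
```

```text
time_s: 22.85
eef_pos: [466.7, -23.0, 187.3]
ee_rot: [-0.0, 0.106, 0.994, -0.0]
force: [-0.6, -2.9, -0.0]
grip_width: -0.0
time_s: 23.1
eef_pos: [480.2, -13.4, 187.1]
ee_rot: [-0.0, 0.106, 0.994, 0.0]
force: [-1.5, -2.1, -0.1]
grip_width: 0.0
[480.17435264 -13.43662379 187.10455721] [-18.74352302  78.94763797] 167.859005587809
```

View pics/sc21.png

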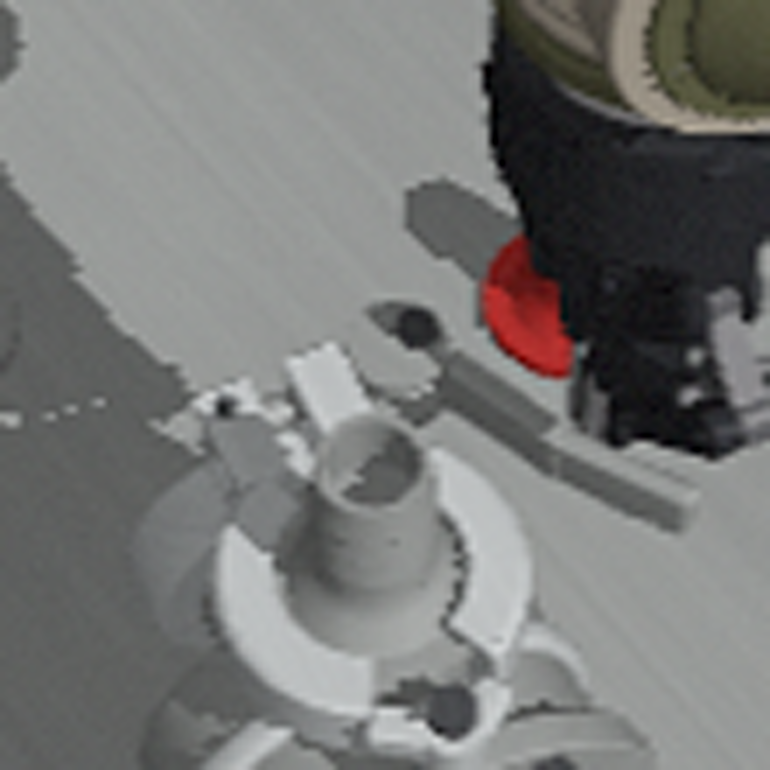

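```bash
python3 -m creep '[{"grip":0,"linear":[-5,3.5,0],"rot":[0,0,0]},{"grip":0,"linear":[-5,3,0],"rot":[0,0,0]},{"grip":0,"linear":[0,0,0],"rot":[0,0,0]}]';  python3 -m creep '[{"grip":0,"linear":[-4,2,0],"rot":[0,0,0]},{"grip":0,"linear":[0,0,0],"rot":[0,0,0]}]';python3 -m creep '[{"grip":0,"linear":[-3,1,0],"rot":[0,0,0]},{"grip":0,"linear":[0,0,0],"rot":[0,0,0]}]'
python3 - <<'E'
from h import *
p,_=pose(); print(p,w2o(p),yawdeg())
E
```

```text
time_s: 23.4
eef_pos: [490.9, -9.5, 187.0]
ee_rot: [-0.001, 0.106, 0.994, -0.0]
force: [-1.7, -2.7, -0.2]
grip_width: 0.001
time_s: 23.57
eef_pos: [495.0, -8.4, 187.0]
ee_rot: [-0.001, 0.106, 0.994, 0.0]
force: [-3.0, -2.7, -0.0]
grip_width: -0.0
time_s: 23.73
eef_pos: [498.0, -8.0, 187.0]
ee_rot: [-0.001, 0.106, 0.994, 0.0]
force: [-3.7, -3.4, -0.6]
grip_width: -0.001
[497.95488197  -7.99829806 186.98300454] [-9.67055028 62.71791907] 167.82882155482216
```

```bash
for i in 1 2 3; do python3 -m creep '[{"grip":0,"linear":[-2,0,0],"rot":[0,0,0]},{"grip":0,"linear":[0,0,0],"rot":[0,0,0]}]'; done
python3 - <<'E'
from h import *
p,_=pose(); print(p,w2o(p),yawdeg())
S=cap('scene','22'); crop(S,260,170,370,280,7,'sc22')
E
```

```text
time_s: 23.9
eef_pos: [499.8, -8.1, 187.0]
ee_rot: [-0.001, 0.106, 0.994, 0.0]
force: [-3.7, -1.0, -0.4]
grip_width: 0.005
time_s: 24.07
eef_pos: [501.0, -8.3, 186.8]
ee_rot: [-0.002, 0.106, 0.994, 0.001]
force: [-9.2, -0.4, 1.5]
grip_width: -0.003
time_s: 24.23
eef_pos: [501.8, -8.2, 186.5]
ee_rot: [-0.004, 0.106, 0.994, 0.001]
force: [-15.2, 1.7, 3.1]
grip_width: 0.001
[501.80761967  -8.18858631 186.49576655] [-9.04236202 58.91197938] 167.8698242800924
```

View pics/sc22.png

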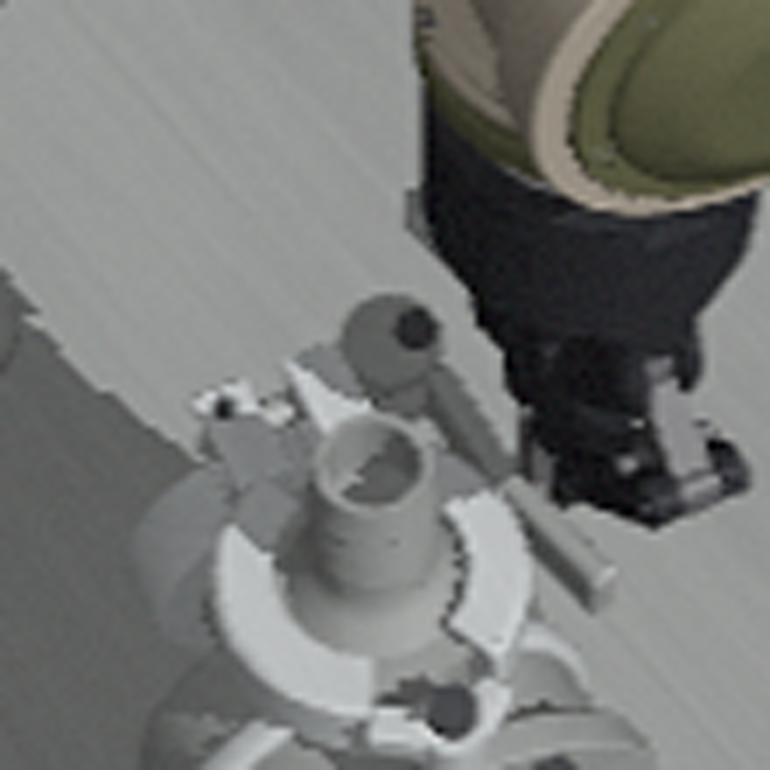

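```bash
for i in 1 2 3 4; do python3 -m creep '[{"grip":0,"linear":[-2,0,0],"rot":[0,0,0]},{"grip":0,"linear":[0,0,0],"rot":[0,0,0]}]'|grep -E "pos|force"; done
python3 - <<'E'
from h import *
p,_=pose(); print(p,w2o(p),yawdeg())
E
```

```text
eef_pos: [502.5, -8.1, 186.2]
force: [-21.6, 2.6, 5.4]
eef_pos: [503.2, -8.0, 186.0]
force: [-27.6, 5.8, 8.0]
eef_pos: [503.9, -7.9, 185.7]
force: [-35.0, 8.0, 11.7]
eef_pos: [504.6, -7.8, 185.4]
force: [-43.1, 9.7, 14.5]
[504.55990374  -7.76568391 185.4211686 ] [-8.04738462 56.31122295] 167.9534293656149
```

```bash
python3 - <<'E'
from h import *
S=cap('scene','23'); crop(S,290,190,370,270,9,'sc23')
W=cap('wrist','23'); crop(W,200,180,460,330,3,'wc23')
E
```

```text
(no output)
```

View pics/sc23.png

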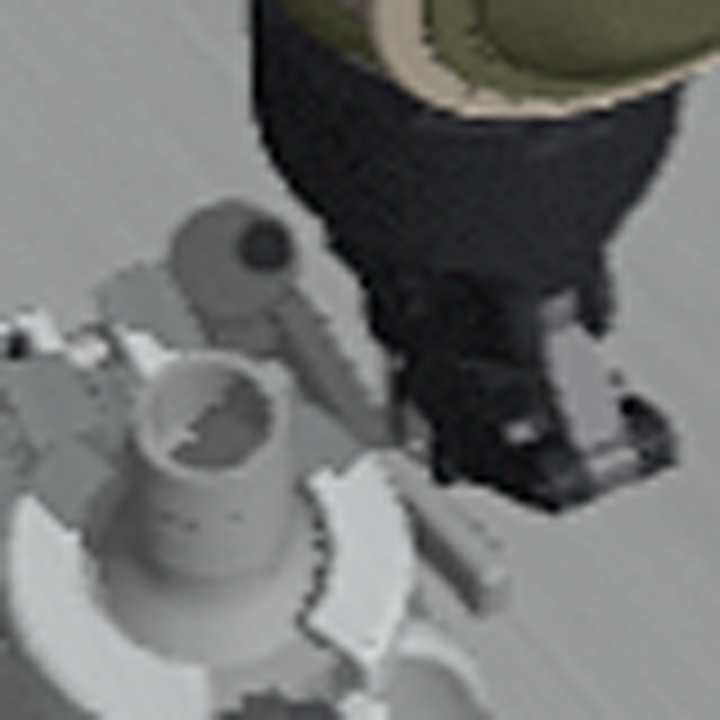

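View pics/wc23.png

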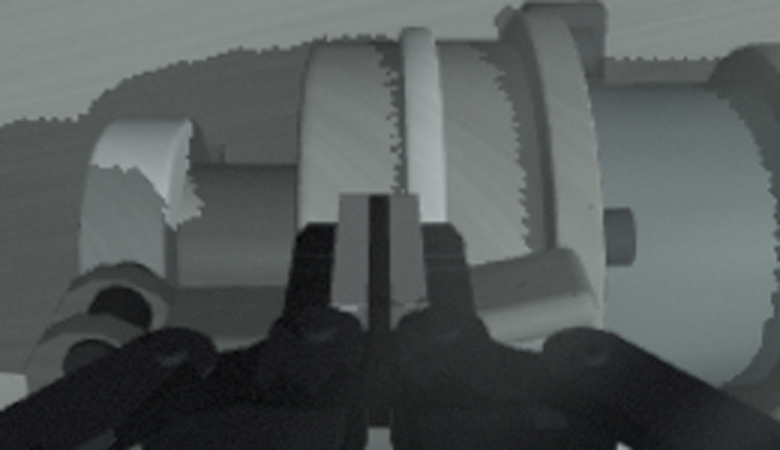

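```bash
python3 - <<'E'
from h import *
S=ld('scene23')
for n,u,v,z in (('lpiv',266,243,203),('lend',497,578,200),('lend outer',508,572,200),('lend inner',485,585,200),('bend',392,452,200)):
    q=onz(S,290+u/9,190+v/9,z)[:2]-[2.4,2.2]; print(n,q.round(1),w2o(q).round(1))
q=w2o(onz(S,290+497/9,190+578/9,200)[:2]-[2.4,2.2])-w2o(onz(S,290+266/9,190+243/9,203)[:2]-[2.4,2.2]); print(np.degrees(np.arctan2(q[1],q[0])),np.hypot(*q))
S0=ld('scene0')
E
```

```text
lpiv [508.3 -59.9] [-58.3  41.6]
lend [518.2  26.8] [28.6 50.3]
lend outer [515.7  27.1] [28.4 52.8]
lend inner [521.   26.6] [29.  47.5]
bend [517.1  -7.3] [-5.  44.2]
5.689546475515546 87.30602009692429
```

```bash
python3 -m creep '[{"grip":0,"linear":[8,0,0],"rot":[0,0,0]},{"grip":0,"linear":[8,0,0],"rot":[0,0,0]},{"grip":0,"linear":[20,0,0],"rot":[0,0,0]},{"grip":0,"linear":[20,0,-30],"rot":[0,0,0]},{"grip":0,"linear":[20,0,-30],"rot":[0,0,0]},{"grip":0,"linear":[0,0,0],"rot":[0,0,0]}]'
python3 - <<'E'
from h import *
S=cap('scene','24'); crop(S,290,190,370,270,9,'sc24')
W=cap('wrist','24'); cv2.imwrite('pics/wrist24.png',W['im'][:,:,::-1]); print(pose()[0])
E
```

```text
time_s: 25.55
eef_pos: [437.8, 5.9, 252.5]
ee_rot: [0.005, 0.106, 0.994, -0.0]
force: [0.6, 0.3, 1.4]
grip_width: 0.001
[438.27619994   5.47825894 248.43264015]
```

View pics/sc24.png

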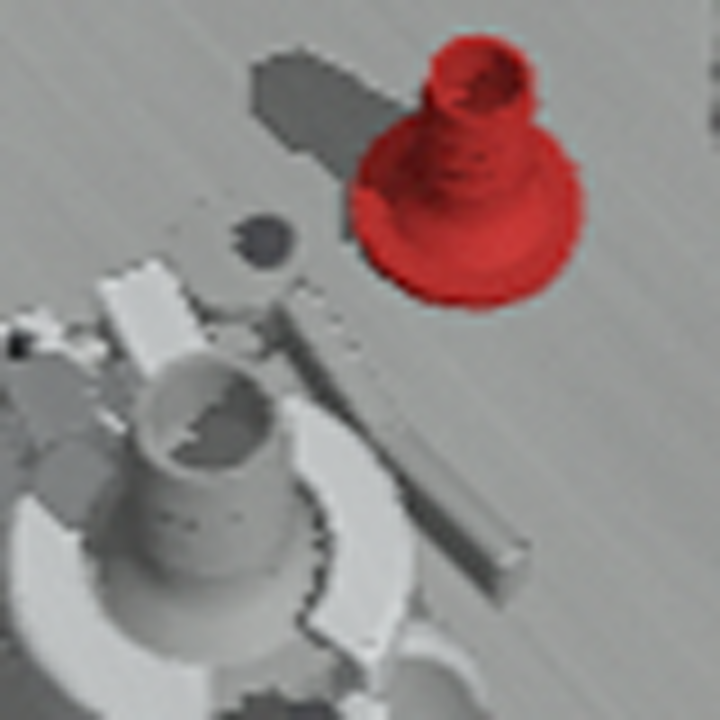

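View pics/wrist24.png

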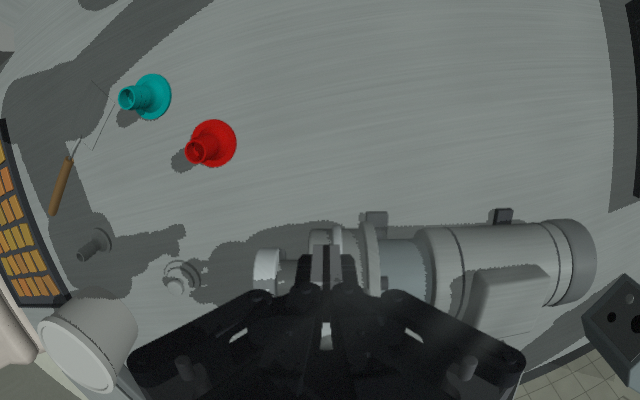

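```bash
python3 - <<'E'
from h import *
S=ld('scene24')
g=lambda u,v,z: w2o(onz(S,290+u/9,190+v/9,z)[:2]-[2.4,2.2])
L=g(266,242,203)
for n,u,v in (('end',515,556),('outer',528,548),('inner',502,566)):
    q=g(u,v,200)-L; print(n,L.round(1),q.round(1),np.degrees(np.arctan2(q[1],q[0])),np.hypot(*q))
# straight part inner bottom edge? outer top edge points
for u,v in ((300,290),(345,350),(400,430)): print(g(u,v,200)-L)
E
```

```text
end [-58.5  41.7] [84.3 14. ] 9.395324910738843 85.47836992790359
outer [-58.5  41.7] [83.9 17.1] 11.510362153106492 85.57464377678878
inner [-58.5  41.7] [85.2 10.6] 7.118341203670665 85.85636379102829
[11.76555133  2.18276911]
[28.45203972  4.29399993]
[49.71762008  6.13012562]
```

```bash
python3 -m creep '[{"grip":0,"linear":[0,0,-35],"rot":[0,0,0]},{"grip":0,"linear":[20,25,-30],"rot":[0,0,0]},{"grip":0,"linear":[20,35,0],"rot":[0,0,0]},{"grip":0,"linear":[20,35,0],"rot":[0,0,0]},{"grip":0,"linear":[20,35,0],"rot":[0,0,0]},{"grip":0,"linear":[20,35,0],"rot":[0,0,0]},{"grip":0,"linear":[10,35,0],"rot":[0,0,0]},{"grip":0,"linear":[0,0,0],"rot":[0,0,0]}]'
python3 - <<'E'
from h import *
T=cap('top','25'); crop(T,220,80,470,260,3.2,'tc25')
S=cap('scene','25'); crop(S,210,130,410,310,3.3,'sc25')
E
```

```text
time_s: 26.32
eef_pos: [372.1, 227.3, 309.7]
ee_rot: [-0.001, 0.103, 0.995, 0.001]
force: [-0.0, 0.1, 0.8]
grip_width: -0.001
```

View pics/tc25.png

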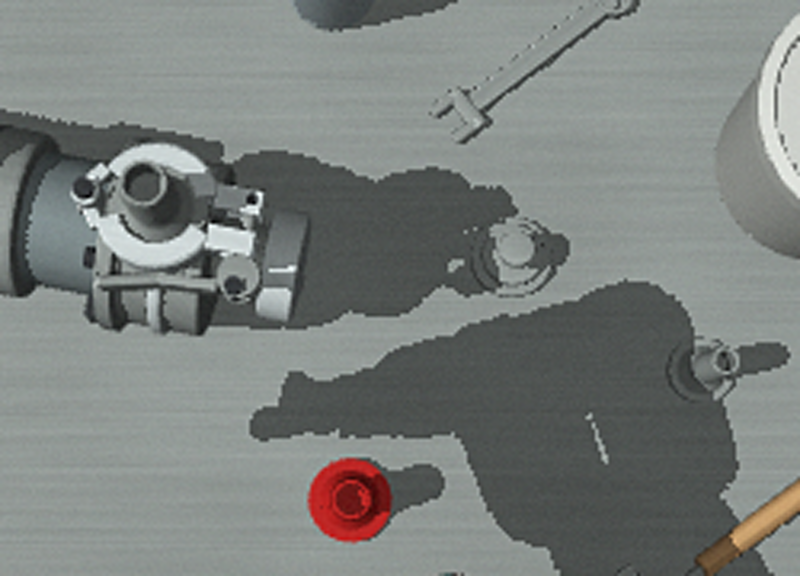

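View pics/sc25.png

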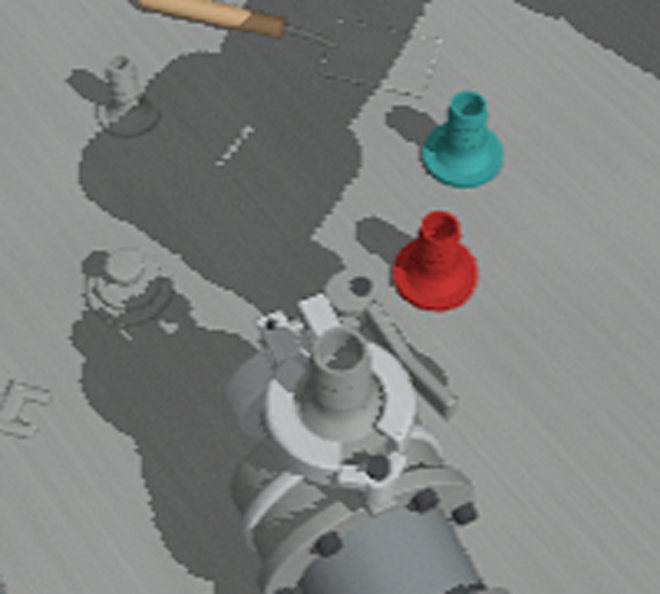

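```bash
python3 - <<'E'
from h import *
T=ld('top25'); g=lambda u,v,z: w2o(onz(T,220+u/3.2,80+v/3.2,z))
L=g(236,287,203);B=g(256,200,203); q=g(102,282,200)-L; P=g(84,189,208); R=g(144,184,254)
print('L',L.round(1),'B',B.round(1),'pin',P.round(1),'rim',R.round(1),q.round(1),np.degrees(np.arctan2(q[1],q[0])))
crop(T,235,120,315,190,9,'tc25b')
E
```

```text
L [-60.4  40.7] B [-60.5 -15.4] pin [44.8  1.3] rim [-0.8  1.3] [82.6 13.9] 9.574832703712943
```

View pics/tc25b.png

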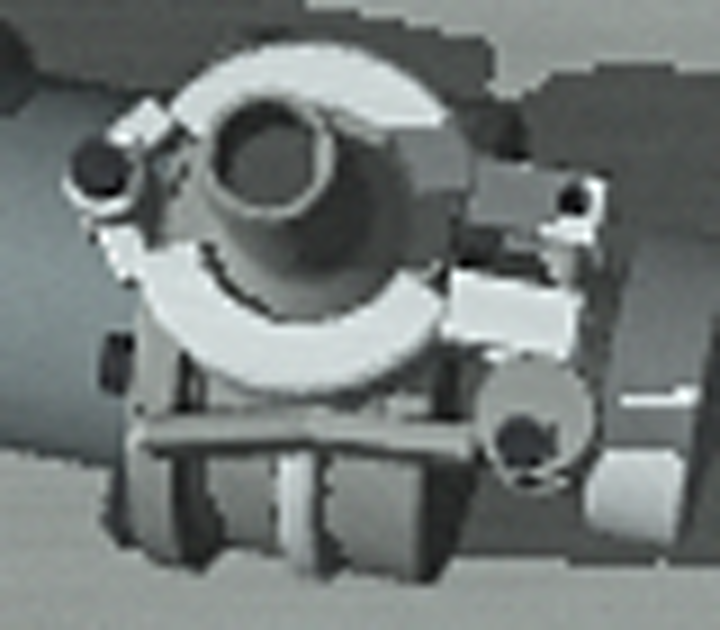

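```bash
python3 -c "
from rig import ctrl,sensors
print(sensors.sense()['time_s']); print(ctrl.finish_job())"
```

```text
26.4167
the job is handed in; nothing more can be done
None
```

The hose tail is on the pump and the clamp is latched, handed in at 26.4 s. I picked out the tail by its 64 mm flange and lowered it upright over the spigot. I then pushed the bolt half and the slot half closed against their stops and swung the eye bolt into the slot with the lever unfolded. Last, I folded the lever until the push reached about 45 N.

**Last checks:**
- **Seating:** the depth picture put the tail's flange top at about 195.7 mm (196 mm when fully home) and its rim at about 254 mm. This was measured before I closed the clamp.
- **Clamp halves:** the two outer lug faces stopped about 41.5 mm apart, against 42 mm when closed.
- **Eye bolt:** it measured within about 1° of home in the slot.
- **Lever:** both cameras put it at about 1.48 rad, good to about 2°, after the robot let go. The stop is 1.5 rad and dead centre 1.33. While pressed it went about 4° further, then sprang back to this angle. I took that as give in the stop.
- **Other fittings:** in the last pictures the small tail and the blank cap stand where they started.

**Disagreements:**
- The scene camera read about 2–3 mm off from the top and wrist cameras. I corrected for that offset.
- The tail first met the spigot off-centre along world x. I slid it back and forth within its play and centred it before letting go.

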